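# Thread the carriage onto the bent guide rod and press it home

### The arm

A 6-joint arm with a two-finger parallel gripper is mounted at the origin on the work surface; the furniture and walls round the work are solid. World frame = base frame: x ahead of the robot, y to its left, z up, the work surface at z = 0. Lengths are in m, angles in degrees, forces in N, time in s.
With the tool pointing down it reaches from about 0.375 to 0.975 m from the base axis. Payload 3.8 kg.
Tool frame: the origin (TCP) lies on the centre line of the jaws, within the pads' length; the fingertips stand 17 mm ahead of it and the grasp point (between the pads) lies 2 mm behind it (tcp_to_tips is the distance from the TCP to the fingertips, in m); z points along the fingers, y is the line along which they close (so a half turn about z gives the same grasp; the last joint's range is limited). The gripper opens to 88 mm and grips with 3 to 60 N. Pads are 18 mm wide; open, the fingers measure 123 mm over their backs; the gripper's body (75 mm by 187 mm) begins 45 mm behind the grasp point.
Start: joints at [72.084, 15.12, 91.902, -0, 72.978, -2.114], TCP at [0.184, 0.649, 0.219] pointing down, gripper open.
Joint ranges: [-150.88, 150.88], [-54.13, 125.18], [17.81, 147.31], [-75.09, 255.09], [0, 152.58], [-146.25, 146.25]. Speed limits (degrees/s): [147.25, 147.25, 180, 180, 180, 180].

### API

Orientations are given as [roll, pitch, yaw] about the fixed x, y, z axes, in that order (R = Rz(yaw) Ry(pitch) Rx(roll)).
In Python, from workcell import sense, grab_frame, camera_model, close_job, tcp_to_tips gives the robot as it stands. The module is installed in compiled form; this text tells all that it offers.
- The arm moves only by the tool drive_tool, never from a script. Its argument "deltas" is a list of rows, each a list of 3 entries, a list of its own where there are three numbers: the shift along the tool's x, y, z each as a share of 0.05 m, from -1 to 1, then the turn, a rotation vector about the tool's x, y, z each as a share of 8 degrees, from -1 to 1, then the opening, from 0 (shut) to 1 (fully open). A call has 1 to 5 rows; each row shifts and turns the commanded pose from where the row before left it, along the tool's axes as they then stand; what a row does not reach is not made up. A row lasts 1/10 s, in which the tool goes at most 50 mm and 8.59 degrees, less where a joint would pass 70% of its speed; a pose out of reach is approached as far as the arm can. A call with a number of a shift or a turn outside -1 to 1 is refused whole. A call with a gripper value outside its range is refused whole. The fingers move at their own pace and stop on an object; "newtons" is the grip in N (left out, the last holds). Time passes only in rows, so rows that do not move let the fingers close. It gives the time, the measured TCP pose, the force, the opening and the grip force at its end, in the units of the state.
- sense(): the state, without advancing time (a new reading comes with each control period).
- grab_frame(name): name is "scene" or "top" or "wrist"; returns the picture (384x512x3 uint8, red, green, blue); there is no depth.
- camera_model(name): a dict with "K" (3x3 intrinsics, pixels), "R" (3x3) and "t" (3): a world point X has camera coordinates R X + t; the wrist camera has in their place "T_tool_cam" (4x4, takes a point from camera to tool coordinates, whose origin is the TCP and whose axes are the flange's). Camera axes: x right, y down, z forward; pixel columns grow to the right and rows downward; lengths in m; the calibration is good to about 2 mm. A picture is of the moment at which its call begins: read the wrist's pose just before it. camera_model takes no time and is no camera call.
- close_job(): hands the job in; it is judged then, once.
The state is a dict: "t": time; "joint_pos": joint angles; "joint_velocities": joint speeds; "effort": joint torques, N m; "ee_pos": TCP position; "eef_rot": TCP orientation; "ft_force": force on the tool from outside, world axes, zero at the start; "wrist_torque": the same for the moment, N m; "grip_width": opening from 0.0 (shut) to 1.0 (fully open); "finger_force": force on a finger pad.
Only numpy, scipy, OpenCV 4.12 (cv2) and the standard library are available. Lean on these libraries where they do the work, as an engineer would, in place of code of your own. Each camera call takes 0.05 s, during which the arm holds its last target. There are 200 camera calls.

### The job

Fit the loose bored carriage onto the free end of the bent guide rod, run it round the bend, giving way and turning with the rod so that it does not bind, and press it home against the stop plate for a moment with about 8 N; never load it against the rod or the stop with more than 15 N, so go by feel. Then let go and leave it resting against the stop, and leave the other things on the bench where they are.

Things in the scene. Friction and masses are not known exactly. Their poses are not given: they have to be found in the camera images.
- stand: Fixed guide: wooden base 100x150x22 mm, slotted post (36x34, top 95 mm) clamping a bent rigid round steel rod, 12 mm diameter, level. Origin on the bench below the stop's face, z up. Nominally the rod's axis lies at z = 75 and runs from the stop (0,0) 50 mm along -y, then 70 degrees of arc, radius 120, about (-120,-50) towards -x, then 40 mm straight to its free end. Base y 0..150, post y 33..67.
- stop: Fixed steel stop plate in front of the post, 37 mm wide, 64 high, 6 thick, with an upright slot for the rod. Origin: centre of the face that the carriage meets, 75 mm above the bench; same axes as the stand (the face looks along -y).
- rod_tip (a point): NOMINAL centre of the rod's free end on its axis (its round nose, radius 6 mm, reaches 6 mm further out); nominal outward direction (-0.940, -0.342, 0) in stand axes. The rod was clamped by hand, no pose shows how: it is all up to 6 mm too high or low, and it is turned about the post's upright axis (stand 0, 50) by up to 0.045 rad, which puts the tip up to 12 mm off. Find it by feel or sight.
- rod_lead (a point): Nominal point on the rod's axis (as if it were clamped square) on the straight part at its free end, 28 mm in from the tip; stand's axes.
- carriage: Loose bored block, about 0.25 kg, standing on the bench. Origin: centre of the underside; z up, x along the bore. 32 mm long (x), 34 wide (y), 58 high: steel foot to z = 12, aluminium above, with a 15 mm through bore at z = 30 (mouths chamfered to 24 mm; play on the rod 1.5 mm all round, 1 in the bend). Same both ways round. Bottom-heavy: hangs upright on the rod when let go, sinking up to 2 mm.
- carriage_grip (a point): Centre of the upper part of the carriage, 42 mm above the underside, 12 mm above the bore axis and 16 mm below its top: the place to grip, across y (34 mm wide). Carriage axes.
- carriage_bore (a point): Centre of the carriage's bore, half-way along it, 30 mm above the underside. Carriage axes (x along the bore). With the carriage home it lies 16 mm in front of the stop's face.
- tape: Bystander: tape measure standing on edge, 37 x 77 x 62 mm, origin under its centre. Leave alone.
- chisel: Bystander: bench chisel with a wooden handle, 31 x 276 x 27 mm, lying along its y, origin under its centre. Leave alone.
- cup: Bystander: white mixing cup, 72 mm wide, 75 mm high, origin under its centre. Leave alone.
- sanding: Bystander: sanding block, 60 x 103 x 34 mm, origin under its centre. Leave alone.
Mind the look-alikes: they are no part of the job. There is more than one size of the carriage; the job needs the largest.

How it is judged:
By the outcome, as a careful person would: the job done as asked, in the order asked, and still so for the second after the job is handed in, with the robot touching nothing.
It also fails if it takes over 72 s, if anything falls off the work surface, if the arm or the gripper's body presses on something with over 40 N, if the wrist force passes 120 N, or if a joint passes its speed limit or range.

## Working session

There is one attempt and no reset: what is moved stays moved. The work goes in short steps, Python scripts to look and compute and a tool call to move; the robot and the scene stay as the last step left them, time stands still between calls to the robot, and variables do not carry over. Pictures are saved under pics/ and viewed, at most 13 in all, crops included, and the job is handed in when it is done.

Besides the shell and the picture viewer there is one more tool, called as name([rows], argument=value, ...), one row to a line, values as JSON. drive_tool: Moves the arm, as the interface text tells. Shift numbers are shares of 0.05 m and turn numbers shares of 8 degrees, none past 1 either way. Its arguments: {"type":"object","properties":{"deltas":{"type":"array","items":{"type":"array"}},"newtons":{"type":"number"}},"required":["deltas"]}

```bash
mkdir -p pics; python3 - <<'E'
from workcell import *
import cv2,numpy as np
s=sense();print({k:np.round(v,3) for k,v in s.items()},tcp_to_tips)
for n in ["scene","top","wrist"]:
    f=grab_frame(n);cv2.imwrite(f"pics/{n}0.png",f[:,:,::-1]);print(n,camera_model(n))
a=cv2.imread("pics/top0.png");b=cv2.imread("pics/scene0.png")
E
```

```text
{'t': np.float64(0.0), 'joint_pos': array([ 7.2085e+01,  1.5169e+01,  9.1979e+01,  1.0000e-03,  7.2978e+01,
       -2.1170e+00]), 'joint_velocities': array([-0.028,  0.015,  0.053,  0.026,  0.016, -0.045]), 'effort': array([ 3.0000e-03, -5.0213e+01, -3.5687e+01,  7.3000e-02,  3.0000e-02,
       -0.0000e+00]), 'ee_pos': array([0.184, 0.649, 0.218]), 'eef_rot': array([-1.79875e+02, -5.00000e-03,  1.64201e+02]), 'ft_force': array([0.312, 0.898, 0.988]), 'wrist_torque': array([-0.005,  0.018, -0.019]), 'finger_force': np.float64(0.0), 'grip_width': np.float64(0.997)} 0.017
scene {'K': array([[377.73901741,   0.        , 255.97797317],
       [  0.        , 377.73901741, 191.14483295],
       [  0.        ,   0.        ,   1.        ]]), 'R': array([[ 0.47719892, -0.87868147, -0.01414477],
       [-0.4645257 , -0.2385485 , -0.85282501],
       [ 0.74598731,  0.41353778, -0.5220052 ]]), 't': array([-0.32947099,  0.3290772 ,  0.57157719])}
top {'K': array([[356.63037719,   0.        , 252.74643234],
       [  0.        , 356.63037719, 190.51237922],
       [  0.        ,   0.        ,   1.        ]]), 'R': array([[ 0.0092919 , -0.99995207,  0.00308452],
       [-0.99734534, -0.00949037, -0.07219563],
       [ 0.07222144, -0.00240549, -0.99738572]]), 't': array([-0.06006562,  0.60024785,  1.10488984])}
wrist {'K': array([[322.76608874,   0.        , 258.29655644],
       [  0.        , 322.76608874, 191.82690514],
       [  0.        ,   0.        ,   1.        ]]), 'T_tool_cam': array([[ 4.62028626e-04, -9.47781037e-01, -3.18921451e-01,
         8.26249642e-02],
       [ 9.99999353e-01,  7.69300979e-04, -8.37512031e-04,
        -5.85064388e-04],
       [ 1.03912461e-03, -3.18920858e-01,  9.47780780e-01,
        -1.66048260e-01],
       [ 0.00000000e+00,  0.00000000e+00,  0.00000000e+00,
         1.00000000e+00]])}
```

View pics/top0.png

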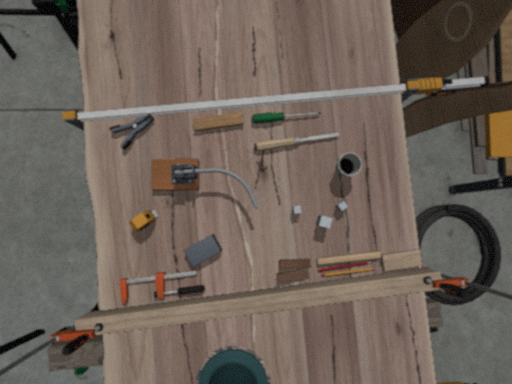

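View pics/scene0.png

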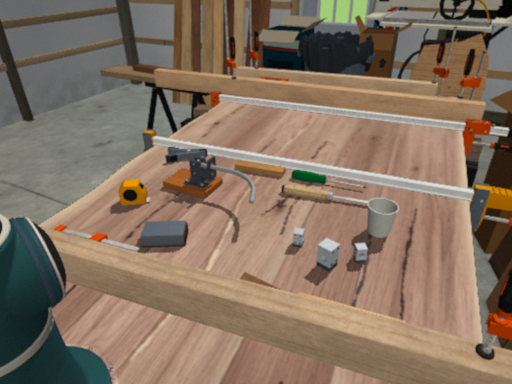

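The top view shows three look-alike blocks at about (297,210), (325,222) and (342,206). The one at (325,222) looks largest. The stand is at (175,175), with the rod ending near (255,206). I'll check all of this in enlarged crops.

```bash
python3 - <<'E'
import cv2,numpy as np
a=cv2.imread("pics/top0.png");b=cv2.imread("pics/scene0.png")
z=lambda i,x,y,w,h,s:cv2.resize(i[y:y+h,x:x+w],None,fx=s,fy=s,interpolation=cv2.INTER_CUBIC)
A=z(a,145,150,130,75,6);cv2.imwrite("pics/c1.png",A)
B=z(a,285,190,70,50,8)[:,:400*2];C=z(b,285,220,90,55,6)
C=cv2.resize(C,None,fx=1,fy=1);B=B[:300+100]
cv2.imwrite("pics/c2.png",np.vstack([cv2.resize(z(a,285,195,70,40,7),(490,280)),cv2.resize(C,(490,300))]))
E
```

```text
(no output)
```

View pics/c1.png

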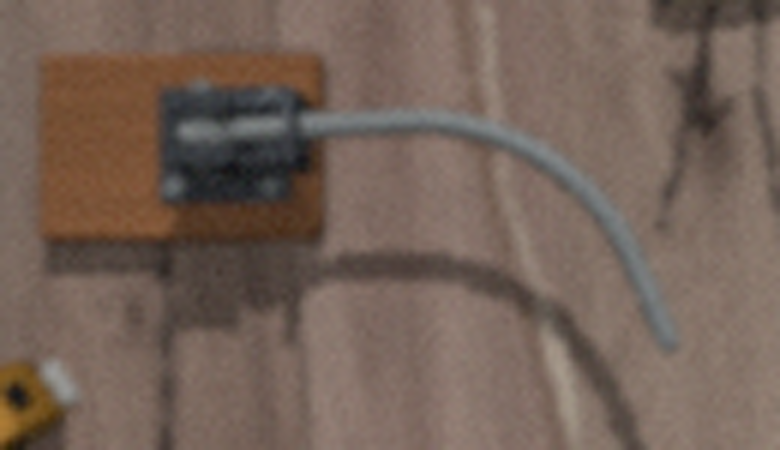

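View pics/c2.png

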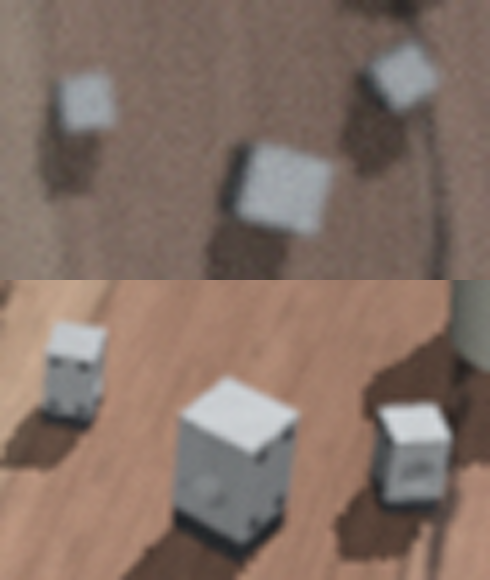

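The crops show the middle block, top (325,222) and scene (324,253), is clearly the largest, standing between smaller ones at (297,210) and (342,206). A faint bore circle shows on its left face in the scene view. In the top crop the base corners are at (40,57), (322,57), (322,240) and (40,240), and the rod nose is at (672,347).

```bash
cat > h.py <<'E'
from workcell import *
import cv2,numpy as np
from scipy.spatial.transform import Rotation as Ro
def cam(n,s=None):
    m=camera_model(n);K=m["K"]
    if n!="wrist": return K,m["R"],m["t"]
    s=s or sense();T=np.eye(4);T[:3,:3]=Ro.from_euler("xyz",s["eef_rot"],degrees=True).as_matrix();T[:3,3]=s["ee_pos"]
    M=np.linalg.inv(T@m["T_tool_cam"]);return K,M[:3,:3],M[:3,3]
def ray(c,uv):
    K,R,t=c;return -R.T@t,R.T@np.linalg.solve(K,[uv[0],uv[1],1.])
def atz(c,uv,z):
    o,d=ray(c,uv);return o+d*(z-o[2])/d[2]
def proj(c,X):
    K,R,t=c;p=K@(R@np.asarray(X)+t);return p[:2]/p[2]
def tri(obs):
    A=np.zeros((3,3));b=np.zeros(3)
    for c,uv in obs:
        o,d=ray(c,uv);d/=np.linalg.norm(d);P=np.eye(3)-d[:,None]*d;A+=P;b+=P@o
    return np.linalg.solve(A,b)
E
python3 - <<'E'
from h import *
np.set_printoptions(precision=4,suppress=True)
c=cam("top");s=cam("scene")
for p in [(40,57),(322,57),(322,240),(40,240)]: print("base",atz(c,(145+p[0]/6,150+p[1]/6),.022))
for p in [(672,347),(655,310),(630,255),(600,205),(545,150),(420,121),(320,126)]: print("rod",atz(c,(145+p[0]/6,150+p[1]/6),.075))
for p in [(250,142),(332,158),(316,236),(238,212),(283,188)]: print("car",atz(c,(285+p[0]/7,195+p[1]/7),.058))
f=490/90;g=300/55
for p in [(228,377),(300,412),(248,452),(180,412)]: print("car sc",atz(s,(285+p[0]/f,220+(p[1]-280)/g),.058))
print("bench pts",atz(s,(285+245/f,220+(558-280)/g),0))
print("tri tip",tri([(c,(145+672/6,150+347/6)),(s,(252,201))]))
for n,uv in dict(cup=(348,165),tape=(143,220),sand=(203,250)).items(): print(n,atz(c,uv,.04))
E
```

```text
base [0.6965 0.2675 0.022 ]
base [0.6979 0.1183 0.022 ]
base [0.6008 0.1163 0.022 ]
base [0.5994 0.2646 0.022 ]
rod [ 0.545  -0.0675  0.075 ]
rod [ 0.5634 -0.0589  0.075 ]
rod [ 0.5909 -0.0461  0.075 ]
rod [ 0.6159 -0.0308  0.075 ]
rod [ 0.6434 -0.0028  0.075 ]
rod [0.6575 0.0603 0.075 ]
rod [0.6545 0.1106 0.075 ]
car [ 0.5245 -0.2619  0.058 ]
car [ 0.5179 -0.2975  0.058 ]
car [ 0.4841 -0.2904  0.058 ]
car [ 0.4942 -0.2566  0.058 ]
car [ 0.5047 -0.2762  0.058 ]
car sc [ 0.5216 -0.2677  0.058 ]
car sc [ 0.5138 -0.2998  0.058 ]
car sc [ 0.4819 -0.2897  0.058 ]
car sc [ 0.4923 -0.2585  0.058 ]
bench pts [ 0.4877 -0.2918  0.    ]
tri tip [ 0.5453 -0.0682  0.0801]
cup [ 0.6823 -0.3515  0.04  ]
tape [0.505  0.2835 0.04  ]
sand [0.4149 0.0966 0.04  ]
```

```bash
cat > plan.py <<'E'
from h import *
def plan(legs,start=None,roll=True,cyl=False):
    """legs: (pos,yaw_deg,nrows,open,cyl). tool pointing down. Prints rounded rows, 5 per call."""
    s=sense()
    p,R=(np.array(s["ee_pos"]),Ro.from_euler("xyz",s["eef_rot"],degrees=True)) if start is None else start
    rows=[]
    for q,yaw,n,op,cy in legs:
        q=np.array(q,float);p0=p.copy();R0=R;e=Ro.from_euler("xyz",[180,0,yaw],degrees=True)
        y0=R0.as_euler("xyz",degrees=True)[2];base=Ro.from_euler("z",yaw-y0,degrees=True)
        fix=(base*R0).inv()*e
        for k in range(1,n+1):
            u=k/n
            if cy:
                a0,a1=np.arctan2(p0[1],p0[0]),np.arctan2(q[1],q[0]);r0,r1=np.hypot(*p0[:2]),np.hypot(*q[:2])
                a=a0+u*(a1-a0);r=r0+u*(r1-r0);t=np.array([r*np.cos(a),r*np.sin(a),p0[2]+u*(q[2]-p0[2])])
            else: t=p0+u*(q-p0)
            T=Ro.from_euler("z",u*(yaw-y0),degrees=True)*R0*Ro.from_rotvec(u*fix.as_rotvec())
            d=np.round(R.inv().apply(t-p)/.05,2);w=np.round(np.degrees((R.inv()*T).as_rotvec())/8,2)
            if max(abs(d).max(),abs(w).max())>1: print("OVER",d,w)
            d+=0.;w+=0.
            p=p+R.apply(d*.05);R=R*Ro.from_rotvec(np.radians(w*8));rows.append([list(map(float,d)),list(map(float,w)),op])
    for i in range(0,len(rows),5): print(str(rows[i:i+5]).replace(" ",""))
    print("end",np.round(p,4),np.round(R.as_euler("xyz",degrees=True),2))
    return p,R
E
python3 -c "
from plan import *
plan([((.60,-.04,.22),20,20,1,True)])"
```

```text
[[[-0.91,-0.1,0.0],[0.0,0.0,0.9],1],[[-0.92,-0.06,0.0],[0.0,0.0,0.9],1],[[-0.9,0.0,0.0],[0.0,0.0,0.9],1],[[-0.9,0.06,-0.01],[0.0,0.01,0.91],1],[[-0.9,0.1,0.0],[0.0,0.0,0.9],1]]
[[[-0.88,0.16,0.0],[0.0,0.0,0.9],1],[[-0.86,0.2,0.0],[0.0,0.0,0.9],1],[[-0.85,0.25,0.0],[0.0,0.0,0.9],1],[[-0.83,0.3,-0.01],[-0.01,0.0,0.9],1],[[-0.8,0.34,0.0],[0.0,0.0,0.9],1]]
[[[-0.78,0.38,0.0],[0.0,0.0,0.9],1],[[-0.75,0.43,0.0],[0.0,0.0,0.91],1],[[-0.72,0.47,0.0],[0.0,0.0,0.9],1],[[-0.69,0.5,0.0],[0.0,0.0,0.9],1],[[-0.66,0.54,0.0],[0.0,0.0,0.9],1]]
[[[-0.62,0.58,-0.01],[0.0,0.0,0.9],1],[[-0.58,0.6,0.0],[0.0,0.0,0.9],1],[[-0.55,0.63,0.0],[0.0,0.0,0.9],1],[[-0.5,0.66,0.0],[0.0,0.0,0.9],1],[[-0.46,0.68,0.0],[0.0,0.0,0.91],1]]
end [ 0.6001 -0.0398  0.22  ] [1.7998e+02 2.0000e-02 1.9960e+01]
```

drive_tool([
  [[-0.91,-0.1,0],[0,0,0.9],1],
  [[-0.92,-0.06,0],[0,0,0.9],1],
  [[-0.9,0,0],[0,0,0.9],1],
  [[-0.9,0.06,0],[0,0,0.9],1],
  [[-0.9,0.1,0],[0,0,0.9],1],
])

```text
t: 0.65
ee_pos: [0.3808, 0.5348, 0.2189]
eef_rot: [-180.0, 0.0, 127.9]
ft_force: [-0.3, 0.1, -0.0]
grip_width: 1.001
finger_force: 0.0
```

drive_tool([
  [[-0.88,0.16,0],[0,0,0.9],1],
  [[-0.86,0.2,0],[0,0,0.9],1],
  [[-0.85,0.25,0],[0,0,0.9],1],
  [[-0.83,0.3,0],[0,0,0.9],1],
  [[-0.8,0.34,0],[0,0,0.9],1],
])

```text
t: 1.15
ee_pos: [0.5227, 0.3669, 0.219]
eef_rot: [-180.0, 0.0, 91.9]
ft_force: [1.1, -0.0, -0.2]
grip_width: 1.001
finger_force: 0.0
```

drive_tool([
  [[-0.78,0.38,0],[0,0,0.9],1],
  [[-0.75,0.43,0],[0,0,0.9],1],
  [[-0.72,0.47,0],[0,0,0.9],1],
  [[-0.69,0.5,0],[0,0,0.9],1],
  [[-0.66,0.54,0],[0,0,0.9],1],
])

```text
t: 1.65
ee_pos: [0.5975, 0.1667, 0.219]
eef_rot: [-180.0, 0.0, 55.9]
ft_force: [0.4, 0.4, -0.7]
grip_width: 0.999
finger_force: 0.0
```

drive_tool([
  [[-0.62,0.58,0],[0,0,0.9],1],
  [[-0.58,0.6,0],[0,0,0.9],1],
  [[-0.55,0.63,0],[0,0,0.9],1],
  [[-0.5,0.66,0],[0,0,0.9],1],
  [[-0.46,0.68,0],[0,0,0.9],1],
])

```text
t: 2.15
ee_pos: [0.6013, -0.0407, 0.219]
eef_rot: [-180.0, 0.0, 19.9]
ft_force: [0.1, 0.5, -0.4]
grip_width: 1.002
finger_force: 0.0
```

```bash
cat > snap.py <<'E'
import sys,json
from h import *
n=sys.argv[1];s=sense();f=grab_frame("wrist");cv2.imwrite(f"pics/{n}.png",f[:,:,::-1])
json.dump({k:np.asarray(v).tolist() for k,v in s.items()},open(f"pics/{n}.json","w"))
cv2.imwrite(f"pics/{n}v.png",cv2.resize(f[:,:,::-1],None,fx=1.5625,fy=1.5625,interpolation=cv2.INTER_CUBIC))
print(s["t"],s["ee_pos"],s["eef_rot"],s["ft_force"])
E
python3 snap.py w1; python3 -c "
from plan import *
plan([((.505,-.277,.18),-16,7,1,True)])"
```

```text
2.15 [ 0.60128712 -0.04066574  0.21901534] [-1.79992867e+02  2.11846187e-02  1.98922030e+01] [ 0.09943394  0.54785945 -0.44890378]
[[[-0.38,0.62,0.12],[0.01,0.0,0.63],1],[[-0.36,0.63,0.11],[0.0,0.0,0.64],1],[[-0.35,0.64,0.11],[0.01,0.0,0.63],1],[[-0.32,0.64,0.12],[0.0,0.0,0.63],1],[[-0.31,0.64,0.11],[0.01,0.01,0.63],1]]
[[[-0.28,0.65,0.11],[0.0,0.0,0.64],1],[[-0.27,0.65,0.11],[0.01,0.0,0.63],1]]
end [ 0.5048 -0.2768  0.1802] [-1.7997e+02  2.0000e-02 -1.5990e+01]
```

View pics/w1v.png

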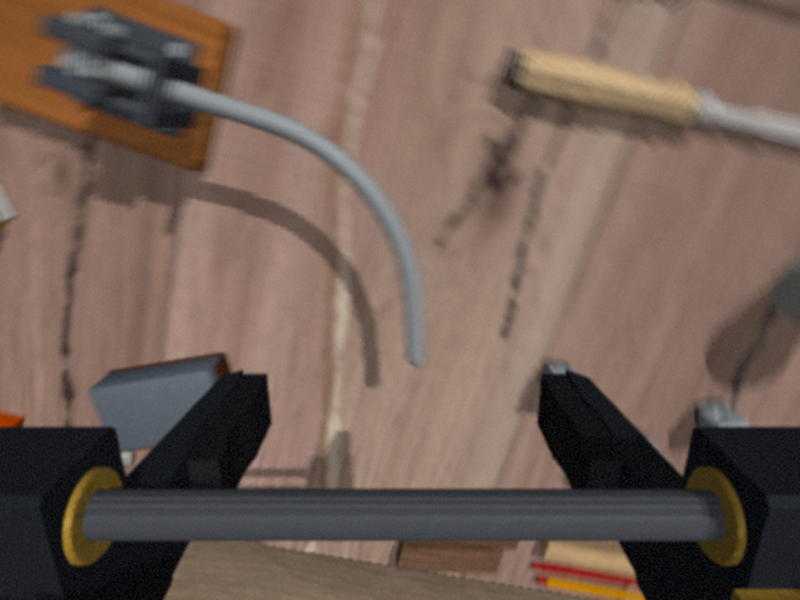

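The wrist view shows the rod nose at (417,362), with the rod running through (412,310), (402,255) and (350,165) up to the stop at about (175,92). Next I'll move over the carriage.

drive_tool([
  [[-0.38,0.62,0.12],[0,0,0.63],1],
  [[-0.36,0.63,0.11],[0,0,0.64],1],
  [[-0.35,0.64,0.11],[0,0,0.63],1],
  [[-0.32,0.64,0.12],[0,0,0.63],1],
  [[-0.31,0.64,0.11],[0,0,0.63],1],
])

```text
t: 2.7
ee_pos: [0.5443, -0.2106, 0.1903]
eef_rot: [-180.0, 0.0, -5.3]
ft_force: [0.6, 0.0, 0.3]
grip_width: 1.001
finger_force: 0.0
```

drive_tool([
  [[-0.28,0.65,0.11],[0,0,0.64],1],
  [[-0.27,0.65,0.11],[0,0,0.63],1],
  [[0,0,0],[0,0,0],1],
])

```text
t: 3.0
ee_pos: [0.5064, -0.2727, 0.1786]
eef_rot: [180.0, 0.2, -15.5]
ft_force: [0.0, 0.1, 0.3]
grip_width: 1.003
finger_force: 0.0
```

```bash
python3 snap.py w2
```

```text
3.0 [ 0.50638061 -0.27266503  0.1785606 ] [ 1.79959699e+02  1.60702836e-01 -1.55156415e+01] [0.00100575 0.1088478  0.34752259]
```

View pics/w2v.png

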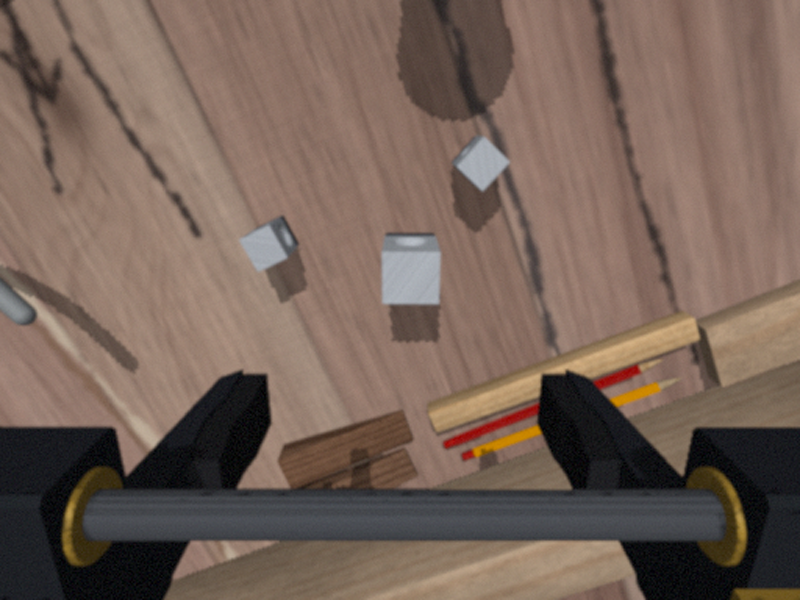

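The carriage top has corners (382,250), (439,249), (440,304) and (381,304). Its bore mouth faces the camera, so the bore lies along tool x, as wanted. The rod nose also shows at (33,319), which gives a second view of it.

```bash
python3 - <<'E'
from plan import *
import json
np.set_printoptions(precision=4,suppress=True)
L=lambda n:cam("wrist",json.load(open(f"pics/{n}.json")))
k=1.5625;w1,w2=L("w1"),L("w2");t=cam("top")
P=[atz(w2,(u/k,v/k),.058) for u,v in [(382,250),(439,249),(440,304),(381,304)]]
C=np.mean(P,0)
for p in P: print(p)
e=P[1]-P[0]+P[2]-P[3]; f=P[0]-P[3]+P[1]-P[2]
print("C",C,"size",np.linalg.norm(e)/2,np.linalg.norm(f)/2,"yaw from f",np.degrees(np.arctan2(f[1],f[0])),"from e",np.degrees(np.arctan2(e[1],e[0]))+90)
nose=[(w1,(417/k,361/k)),(w2,(34/k,319/k)),(t,(145+672/6,150+347/6))]
print("nose w1w2",tri(nose[:2]),"all",tri(nose));X=tri(nose[:2])
for c,uv in nose: print(proj(c,X)-uv)
print("stop/rod base w1",atz(w1,(165/k,92/k),.078))
for p in [(415,340),(410,300),(402,255),(385,215),(350,165),(300,132),(240,110),(180,90)]: print(atz(w1,(p[0]/k,p[1]/k),.078))
E
```

```text
[ 0.5263 -0.2662  0.058 ]
[ 0.5181 -0.2983  0.058 ]
[ 0.4852 -0.2905  0.058 ]
[ 0.4946 -0.2564  0.058 ]
C [ 0.506  -0.2779  0.058 ] size 0.034262399404564076 0.03345884351682033 yaw from f -15.227777348750656 from e -15.022863245173227
nose w1w2 [ 0.546  -0.0707  0.0807] all [ 0.5454 -0.0693  0.0794]
[-0.3838  0.6125]
[ 0.0118 -0.8575]
[ 1.1006 -0.3914]
stop/rod base w1 [0.6536 0.1204 0.078 ]
[ 0.5595 -0.0648  0.078 ]
[ 0.5845 -0.0521  0.078 ]
[ 0.6106 -0.0372  0.078 ]
[ 0.6305 -0.0191  0.078 ]
[0.6512 0.01   0.078 ]
[0.659  0.0429 0.078 ]
[0.6588 0.0784 0.078 ]
[0.6575 0.1127 0.078 ]
```

```bash
python3 - <<'E'
from plan import *
from scipy.optimize import least_squares
import json
s=sense();print(s["t"],s["ee_pos"],s["eef_rot"])
plan([((.506,-.278,.12),-15.1,4,.6,False),((.506,-.278,.040),-15.1,6,.6,False)])
# rod fit
L=lambda n:cam("wrist",json.load(open(f"pics/{n}.json")));k=1.5625;w1=L("w1");t=cam("top")
def curve(l): # arclength from stop, mm
    l=np.asarray(l,float);a=np.clip((l-50)/120,0,np.radians(70));e=np.maximum(l-50-120*np.radians(70),0)
    return np.c_[-120+120*np.cos(a)-e*np.sin(a),-np.minimum(l,50)-120*np.sin(a)-e*np.cos(a)]/1e3
LT=50+120*np.radians(70)+40
from scipy.spatial import cKDTree
def fit(pts,nose):
    pts=np.array(pts)[:,:2];G=np.linspace(0,LT,800)
    def tr(x): c,s_=np.cos(x[2]),np.sin(x[2]);return curve(G)@np.array([[c,s_],[-s_,c]])+x[:2]
    def r(x):
        T=tr(x);d,i=cKDTree(T).query(pts);u=np.array([-np.sin(np.radians(70)),-np.cos(np.radians(70))])
        end=T[-1]+(T[-1]-T[-40])/np.linalg.norm(T[-1]-T[-40])*.006
        return np.r_[(pts-T[i]).ravel(),(end-nose[:2])]
    o=least_squares(r,[.65,.117,0]);T=tr(o.x);return o.x,np.sqrt((o.fun**2).mean()),T[-1],np.degrees(np.arctan2(*(T[-40]-T[-1])[::-1]))
z=.079
A=[atz(w1,(u/k,v/k),z) for u,v in [(415,340),(410,300),(402,255),(385,215),(350,165),(300,132),(240,110),(180,90)]]
B=[atz(t,(145+u/6,150+v/6),z) for u,v in [(655,310),(630,255),(600,205),(545,150),(420,121),(320,126)]]
print(fit(A,atz(w1,(417/k,361/k),z)));print(fit(B,atz(t,(145+112,150+347/6),z)))
E
```

```text
3.05 [ 0.50771181 -0.27121277  0.17907999] [-1.79970606e+02  9.06660201e-02 -1.53813147e+01]
[[[0.0,0.04,0.3],[0.0,0.0,-0.01],0.6],[[0.0,0.03,0.29],[0.0,0.01,-0.01],0.6],[[0.0,0.04,0.3],[0.0,0.0,-0.01],0.6],[[0.0,0.03,0.29],[0.0,0.0,-0.01],0.6],[[0.0,0.0,0.27],[0.0,0.0,0.0],0.6]]
[[[0.0,0.0,0.26],[0.0,0.0,0.0],0.6],[[0.0,0.0,0.27],[0.0,0.0,0.0],0.6],[[0.0,0.0,0.27],[0.0,0.0,0.0],0.6],[[0.0,0.0,0.26],[0.0,0.0,0.0],0.6],[[0.0,0.0,0.27],[0.0,0.0,0.0],0.6]]
end [ 0.5058 -0.2779  0.0401] [-1.7997e+02  1.0000e-02 -1.5060e+01]
(array([0.65692302, 0.11536396, 0.05962733]), np.float64(0.0006379238508076327), array([ 0.5510995 , -0.06771155]), np.float64(23.416394309431087))
(array([0.65412657, 0.11872869, 0.06917125]), np.float64(0.0008791647989467317), array([ 0.5500551 , -0.06534844]), np.float64(23.96322087461731))
```

drive_tool([
  [[0,0,0],[0,0,0],0.6],
  [[0,0,0],[0,0,0],0.6],
  [[0,0,0],[0,0,0],0.6],
])

```text
t: 3.35
ee_pos: [0.5099, -0.2692, 0.1802]
eef_rot: [-180.0, -0.0, -15.1]
ft_force: [-0.2, 0.8, 0.7]
grip_width: 0.749
finger_force: 0.0
```

```bash
python3 snap.py w3; python3 - <<'E'
from plan import *
s=sense();print(s["t"],s["ee_pos"],s["eef_rot"],s["ft_force"])
a=cv2.imread("pics/w2.png");b=cv2.imread("pics/w3.png")
# shift of the carriage patch between w2 and w3
t=a[140:210,230:300];r=cv2.matchTemplate(b,t,cv2.TM_CCOEFF_NORMED);print(cv2.minMaxLoc(r))
E
```

```text
3.35 [ 0.50987804 -0.26923551  0.18015417] [-1.79994061e+02 -2.49682896e-02 -1.51222193e+01] [-0.16443922  0.7692072   0.69057964]
3.4 [ 0.5098223  -0.26928868  0.18014573] [-1.79997722e+02 -2.29197528e-02 -1.51283592e+01] [ 0.72506434 -0.74918466 -0.41017099]
(-0.5013427734375, 0.990455687046051, (267, 25), (235, 143))
```

```bash
python3 - <<'E'
from plan import *
import json
w3=cam("wrist",json.load(open("pics/w3.json")));k=1.5625
C=np.mean([atz(w3,(u/k+5,v/k+3),.058) for u,v in [(382,250),(439,249),(440,304),(381,304)]],0)
print(C)
N=atz(w3,(34/k+5,319/k+3),.079);print("nose approx",N)
plan([((C[0],C[1],.12),-15.1,4,.6,False),((C[0],C[1],.040),-15.1,6,.6,False)])
E
```

```text
[ 0.50551695 -0.27809001  0.058     ]
nose approx [ 0.54347326 -0.06662891  0.079     ]
[[[-0.01,0.05,0.3],[0.0,0.0,0.0],0.6],[[-0.01,0.05,0.3],[0.0,0.0,0.0],0.6],[[-0.01,0.04,0.3],[0.0,0.0,0.0],0.6],[[-0.01,0.05,0.3],[0.0,0.0,0.0],0.6],[[0.0,0.0,0.27],[0.0,0.0,0.0],0.6]]
[[[0.0,0.0,0.26],[0.0,0.0,0.0],0.6],[[0.0,0.0,0.27],[0.0,0.0,0.0],0.6],[[0.0,0.0,0.27],[0.0,0.0,0.0],0.6],[[0.0,0.0,0.27],[0.0,0.0,0.0],0.6],[[0.0,0.0,0.26],[0.0,0.0,0.0],0.6]]
end [ 0.5055 -0.2779  0.0401] [-1.800e+02 -2.000e-02 -1.513e+01]
```

drive_tool([
  [[-0.01,0.05,0.3],[0,0,0],0.6],
  [[-0.01,0.05,0.3],[0,0,0],0.6],
  [[-0.01,0.04,0.3],[0,0,0],0.6],
  [[-0.01,0.05,0.3],[0,0,0],0.6],
  [[0,0,0.27],[0,0,0],0.6],
])

```text
t: 3.9
ee_pos: [0.5037, -0.2788, 0.1041]
eef_rot: [-180.0, 0.1, -15.3]
ft_force: [-0.2, -0.6, -0.5]
grip_width: 0.601
finger_force: 0.0
```

drive_tool([
  [[0,0,0.26],[0,0,0],0.6],
  [[0,0,0.27],[0,0,0],0.6],
  [[0,0,0.27],[0,0,0],0.6],
  [[0,0,0.27],[0,0,0],0.6],
  [[0,0,0.26],[0,0,0],0.6],
])

```text
t: 4.4
ee_pos: [0.5047, -0.2788, 0.0388]
eef_rot: [180.0, -0.0, -15.2]
ft_force: [0.3, -0.4, -0.1]
grip_width: 0.599
finger_force: 0.0
```

drive_tool([
  [[0,0,0],[0,0,0],0.6],
  [[0,0,0],[0,0,0],0.6],
  [[0,0,0],[0,0,0],0.6],
])

```text
t: 4.7
ee_pos: [0.5053, -0.2792, 0.0406]
eef_rot: [180.0, -0.1, -15.2]
ft_force: [0.3, -0.9, -0.0]
grip_width: 0.599
finger_force: 0.0
```

drive_tool([
  [[0,0,0],[0,0,0],0.3],
  [[0,0,0],[0,0,0],0.3],
  [[0,0,0],[0,0,0],0.3],
  [[0,0,0],[0,0,0],0.3],
  [[0,0,0],[0,0,0],0.3],
], newtons=25)

```text
t: 5.2
ee_pos: [0.5047, -0.2789, 0.04]
eef_rot: [180.0, -0.0, -15.2]
ft_force: [0.9, -0.3, -0.5]
grip_width: 0.305
finger_force: 0.0
```

```bash
python3 snap.py w4
```

```text
5.2 [ 0.50472807 -0.27888308  0.0400342 ] [ 1.79995508e+02 -1.15511014e-02 -1.52387375e+01] [ 0.94531971 -0.31941221 -0.53487255]
```

View pics/w4v.png

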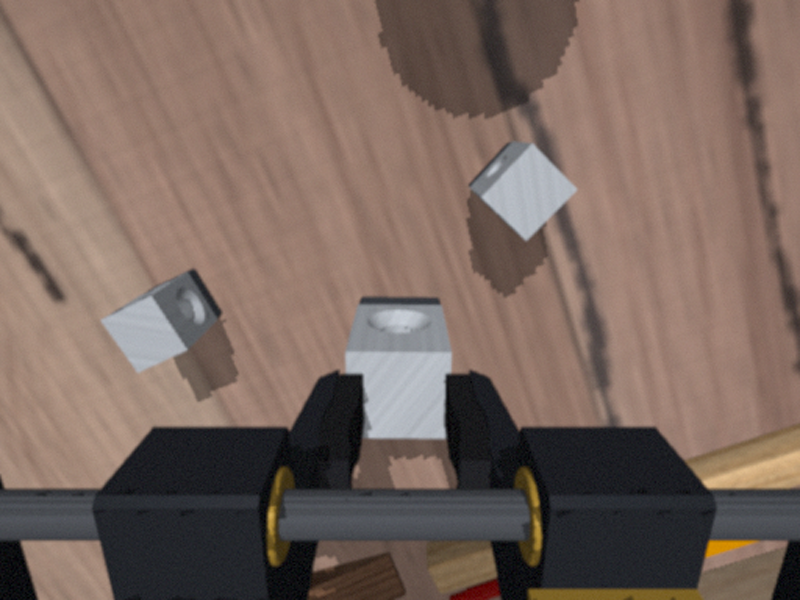

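The wrist view shows both fingers alongside the carriage, with its bore mouth at (398,320), but no grip force yet. I'll close further.

drive_tool([
  [[0,0,0],[0,0,0],0],
  [[0,0,0],[0,0,0],0],
  [[0,0,0],[0,0,0],0],
  [[0,0,0],[0,0,0],0],
], newtons=25)

```text
t: 5.65
ee_pos: [0.5046, -0.2789, 0.0399]
eef_rot: [180.0, 0.0, -15.2]
ft_force: [-0.1, -0.4, -0.6]
grip_width: 0.005
finger_force: 0.0
```

```bash
python3 snap.py w5; python3 -c "
from h import *
s=sense();print(s)"
```

```text
5.65 [ 0.50464256 -0.27886831  0.03985655] [ 1.79999760e+02  5.24626789e-03 -1.52416871e+01] [-0.11039975 -0.43319308 -0.62531787]
{'t': 5.7, 'joint_pos': array([-3.13987954e+01,  1.46208383e+01,  1.13132010e+02,  1.13128385e-03,
        5.22499957e+01,  7.38446625e+01]), 'joint_velocities': array([ 0.02061376, -0.07281932, -0.16962665,  0.01766989, -0.00718196,
       -0.00199242]), 'effort': array([-8.58254170e-04, -4.36010563e+01, -2.95880610e+01,  2.81964272e-02,
       -6.88900379e-02, -5.71123667e-05]), 'ee_pos': array([ 0.50465783, -0.27885144,  0.03987952]), 'eef_rot': array([-1.79998350e+02,  2.48280948e-03, -1.52441505e+01]), 'ft_force': array([-0.51656811,  0.28278756,  0.33302096]), 'wrist_torque': array([ 0.06327443,  0.18039765, -0.00632018]), 'finger_force': 0.0, 'grip_width': 0.006150953761823411}
```

View pics/w5v.png

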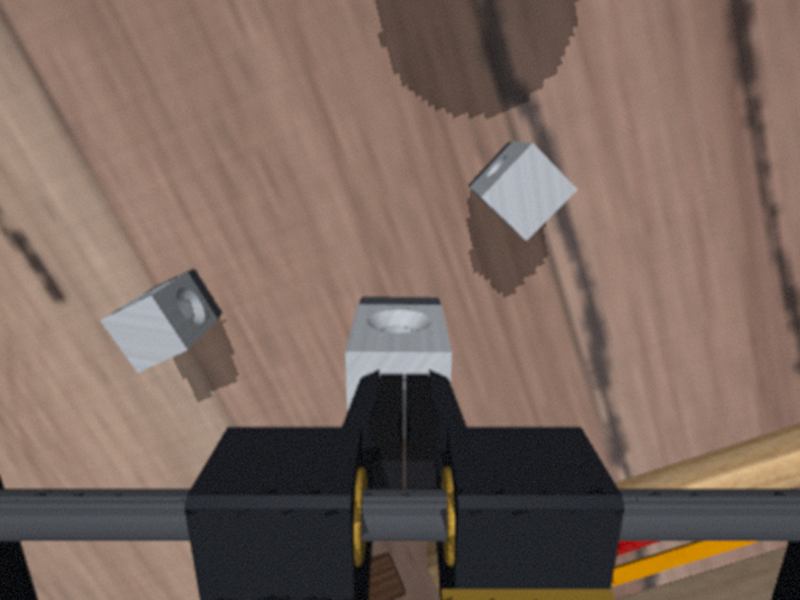

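The fingers closed to zero and the block didn't move. In this view the tips sit at the level of the block's top (row 372), not 17 mm ahead of the TCP, so the real tips look about 35 mm short of the stated value. I'll open, go down 20 mm, which is safe whichever is true, and close to test.

drive_tool([
  [[0,0,-0.1],[0,0,0],0.6],
  [[0,0,0],[0,0,0],0.6],
  [[0,0,0],[0,0,0],0.6],
  [[0,0,0],[0,0,0],0.6],
  [[0,0,0],[0,0,0],0.6],
])

```text
t: 6.2
ee_pos: [0.5046, -0.2788, 0.0449]
eef_rot: [-180.0, 0.0, -15.2]
ft_force: [0.2, -0.1, 0.3]
grip_width: 0.434
finger_force: 0.0
```

drive_tool([
  [[0,0,0.1],[0,0,0],0.6],
  [[0,0,0.1],[0,0,0],0.6],
  [[0,0,0.1],[0,0,0],0.6],
  [[0,0,0.1],[0,0,0],0.6],
  [[0,0,0.1],[0,0,0],0.6],
])

```text
t: 6.7
ee_pos: [0.5044, -0.2787, 0.0192]
eef_rot: [-180.0, 0.0, -15.2]
ft_force: [-0.7, -0.3, -0.1]
grip_width: 0.598
finger_force: 0.0
```

drive_tool([
  [[0,0,0],[0,0,0],0.3],
  [[0,0,0],[0,0,0],0.3],
  [[0,0,0],[0,0,0],0.3],
  [[0,0,0],[0,0,0],0.3],
], newtons=5)

```text
t: 7.1
ee_pos: [0.5047, -0.2788, 0.02]
eef_rot: [180.0, -0.0, -15.2]
ft_force: [0.8, 1.1, -1.4]
grip_width: 0.386
finger_force: 5.0
```

Gripped at 0.386, which is 34 mm, so the tips really are short by about 35 mm. I'll reopen, go 15 mm lower to the proper grip height, and grip.

drive_tool([
  [[0,0,0],[0,0,0],0.55],
  [[0,0,0],[0,0,0],0.55],
  [[0,0,0.1],[0,0,0],0.55],
  [[0,0,0.1],[0,0,0],0.55],
  [[0,0,0.1],[0,0,0],0.55],
])

```text
t: 7.6
ee_pos: [0.5045, -0.2788, 0.0044]
eef_rot: [-180.0, 0.0, -15.2]
ft_force: [-1.0, -0.5, 0.5]
grip_width: 0.547
finger_force: 0.0
```

drive_tool([
  [[0,0,0],[0,0,0],0.55],
  [[0,0,0],[0,0,0],0.2],
  [[0,0,0],[0,0,0],0.2],
  [[0,0,0],[0,0,0],0.2],
  [[0,0,0],[0,0,0],0.2],
], newtons=25)

```text
t: 8.1
ee_pos: [0.5048, -0.2789, 0.005]
eef_rot: [180.0, -0.0, -15.2]
ft_force: [0.3, 0.0, -1.7]
grip_width: 0.385
finger_force: 25.0
```

```bash
python3 - <<'E'
from plan import *
s=sense();print(s["t"],s["ee_pos"],s["eef_rot"],s["ft_force"])
# pull back to lead-in pose for viewing the rod, tip well ahead: lift then go
u=np.array([np.cos(np.radians(23.7)),np.sin(np.radians(23.7))]);tip=np.array([.5505,-.0668])
st=tip-u*.060;zr=s["ee_pos"][2]+.079-.030
print("start pos",st,zr)
p,R=plan([((*s["ee_pos"][:2],zr+.0),-15.2,5,.2,False),((*st,zr),23.7,10,.2,False)])
E
```

```text
8.1 [ 0.50477329 -0.27886661  0.00496129] [ 1.79997327e+02 -1.36409134e-02 -1.52387203e+01] [ 0.25046599  0.02787464 -1.7101883 ]
start pos [ 0.49556024 -0.09091687] 0.05396128963429446
[[[0.0,0.0,-0.2],[0.0,0.0,0.0],0.2],[[0.0,0.0,-0.19],[0.0,0.0,0.0],0.2],[[0.0,0.0,-0.2],[0.0,0.0,0.0],0.2],[[0.0,0.0,-0.19],[0.0,0.0,0.0],0.2],[[0.0,0.0,-0.2],[0.0,0.0,0.0],0.2]]
[[[-0.12,-0.36,0.0],[0.0,0.0,-0.49],0.2],[[-0.09,-0.36,0.0],[0.0,0.0,-0.48],0.2],[[-0.07,-0.37,0.0],[0.0,0.0,-0.49],0.2],[[-0.04,-0.38,0.0],[0.0,0.0,-0.49],0.2],[[-0.01,-0.37,0.0],[0.0,0.0,-0.48],0.2]]
[[[0.01,-0.38,0.0],[0.0,0.0,-0.49],0.2],[[0.03,-0.37,0.0],[0.0,0.0,-0.49],0.2],[[0.06,-0.38,0.0],[0.0,0.0,-0.48],0.2],[[0.09,-0.36,0.0],[0.0,0.0,-0.49],0.2],[[0.11,-0.36,0.0],[0.0,0.0,-0.49],0.2]]
end [ 0.4958 -0.0909  0.0539] [ 1.7999e+02 -1.0000e-02  2.3720e+01]
```

drive_tool([
  [[0,0,-0.28],[0,0,0],0.2],
  [[0,0,-0.28],[0,0,0],0.2],
  [[0,0,-0.28],[0,0,0],0.2],
  [[0,0,-0.28],[0,0,0],0.2],
  [[0,0,-0.28],[0,0,0],0.2],
])

```text
t: 8.6
ee_pos: [0.5051, -0.2791, 0.0769]
eef_rot: [180.0, -0.1, -15.2]
ft_force: [0.5, 0.3, -2.2]
grip_width: 0.381
finger_force: 25.0
```

drive_tool([
  [[-0.12,-0.36,0],[0,0,-0.49],0.2],
  [[-0.09,-0.36,0],[0,0,-0.48],0.2],
  [[-0.07,-0.37,0],[0,0,-0.49],0.2],
  [[-0.04,-0.38,0],[0,0,-0.49],0.2],
  [[-0.01,-0.37,0],[0,0,-0.48],0.2],
])

```text
t: 9.1
ee_pos: [0.5004, -0.1844, 0.076]
eef_rot: [180.0, -0.0, 4.4]
ft_force: [-1.0, -0.1, -1.9]
grip_width: 0.383
finger_force: 25.0
```

drive_tool([
  [[0.01,-0.38,0],[0,0,-0.49],0.2],
  [[0.03,-0.37,0],[0,0,-0.49],0.2],
  [[0.06,-0.38,0],[0,0,-0.48],0.2],
  [[0.09,-0.36,0],[0,0,-0.49],0.2],
  [[0.11,-0.36,0],[0,0,-0.49],0.2],
])

```text
t: 9.6
ee_pos: [0.496, -0.0903, 0.076]
eef_rot: [180.0, -0.1, 23.9]
ft_force: [0.7, -0.2, -1.3]
grip_width: 0.385
finger_force: 25.0
```

drive_tool([
  [[0,0,0.1],[0,0,0],0.2],
  [[0,0,0.1],[0,0,0],0.2],
  [[0,0,0.2],[0,0,0],0.2],
  [[0,0,0],[0,0,0],0.2],
  [[0,0,0],[0,0,0],0.2],
])

```text
t: 10.1
ee_pos: [0.4951, -0.0914, 0.0542]
eef_rot: [-179.9, 0.1, 23.6]
ft_force: [-0.6, -0.9, -2.6]
grip_width: 0.385
finger_force: 25.0
```

```bash
python3 snap.py w6; python3 -c "
from h import *
f=grab_frame('scene');cv2.imwrite('pics/s6.png',f[:,:,::-1])
a=cv2.imread('pics/w6.png')[40:250,110:400];b=f[140:260,180:345,::-1]
a=cv2.resize(a,None,fx=2.0,fy=2.0,interpolation=cv2.INTER_CUBIC)
cv2.imwrite('pics/w6c.png',a)
"
```

```text
10.1 [ 0.49506064 -0.09141436  0.05415373] [-1.79947744e+02  7.92551242e-02  2.36482738e+01] [-0.61082424 -0.90679873 -2.56957788]
```

View pics/w6c.png

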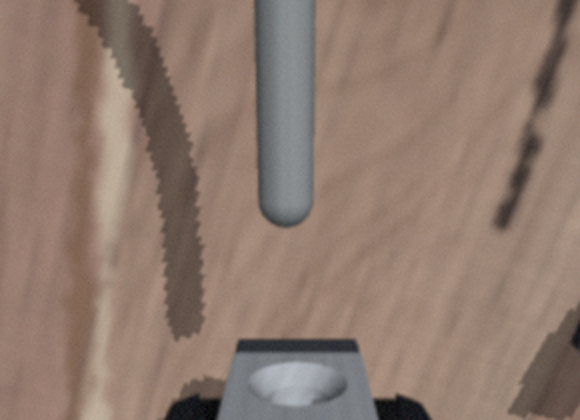

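The crop shows the rod at u≈286, nose at row 226, and the bore mouth centred at (297,384). The rod sits slightly left of the bore line, so I'll measure its edges at sub-pixel level for offset, direction and height.

```bash
python3 - <<'E'
from plan import *
import json
np.set_printoptions(precision=4,suppress=True)
s=json.load(open("pics/w6.json"));T=camera_model("wrist")["T_tool_cam"];K=camera_model("wrist")["K"]
g=cv2.GaussianBlur(cv2.imread("pics/w6.png").astype(np.float32),(3,3),0)
sat=(g[:,:,0]-g[:,:,2]) # blue minus red: steel is bluish, bench reddish
res=[]
for v in range(20,142,6):
    r=sat[v-2:v+3].mean(0);m=r[238:268]; 
    rod=r[250:256].mean();bl=r[225:233].mean();br=r[277:290].mean()
    def cross(xs,bg):
        th=(rod+bg)/2;
        for i in xs:
            a,b=r[i],r[i+ (1 if xs.step>0 else -1)]
            if (a-th)*(b-th)<=0: return i+(a-th)/(a-b)*(1 if xs.step>0 else -1)
    l=cross(range(252,225,-1),bl);q=cross(range(254,285),br)
    if l and q: res.append((v,l,q))
R=np.array(res)
A=[];
# model rod: tool y = y0 + b*x, z=z0 ; edges +-6mm silhouette
from scipy.optimize import least_squares
Ti=np.linalg.inv(T)
def f(x):
    out=[]
    for v,l,q in R:
        dmid=T[:3,:3]@np.linalg.solve(K,[(l+q)/2,v,1]);o=T[:3,3]
        k=(x[2]-o[2])/dmid[2];X=o+dmid*k
        depth=k
        out+= [(X[1]-(x[0]+x[1]*X[0]))*2000, ((q-l)-12e-3*(1+.5*(.006/depth)**2)/depth*K[0,0])]
    return out
o=least_squares(f,[0,0,-.025],loss="soft_l1",f_scale=.5);J=o.x
print(R[::3]);print("y0 %.4f slope deg %.2f z_tool %.4f  (bore -0.025)"%(J[0],np.degrees(np.arctan(J[1])),J[2]),np.abs(o.fun).mean())
v=40+226/2;d=T[:3,:3]@np.linalg.solve(K,[110+286/2,v,1])
for z in (J[2],-.025,-.029,-.021): print("nose front in tool at z",z,T[:3,3]+d*(z-T[2,3])/d[2])
b=np.array([.016,0,-.025,1]);c=Ti@b;print("bore mouth px(crop)",((K@c[:3])[:2]/c[2]-[110,40])*2, "mouth width",2*24e-3*K[0,0]/c[2])
# tri with w1,w2 in world, assume nose
L=lambda n:cam("wrist",json.load(open(f"pics/{n}.json")));k=1.5625
N=tri([(L("w1"),(417/k,361/k)),(L("w6"),(110+143,v))]);print("nose w1w6",N)
N=tri([(L("w3"),(34/k+5,319/k+3)),(L("w6"),(110+143,v))]);print("nose w3w6",N, "bore z",s["ee_pos"][2]+.025)
print(tri([(cam("top"),(145+112,150+347/6)),(L("w6"),(110+143,v))]))
E
```

```text
[[ 20.     235.7732 266.2866]
 [ 38.     236.8849 266.9529]
 [ 56.     237.1272 266.7168]
 [ 74.     237.7066 266.6548]
 [ 92.     237.8638 266.4251]
 [110.     238.2687 266.1493]
 [128.     238.6878 266.1318]]
y0 -0.0015 slope deg -0.13 z_tool -0.0238  (bore -0.025) 0.087553505250565
nose front in tool at z -0.02375494757067385 [ 0.0535 -0.0015 -0.0238]
nose front in tool at z -0.025 [ 0.0537 -0.0015 -0.025 ]
nose front in tool at z -0.029 [ 0.0546 -0.0014 -0.029 ]
nose front in tool at z -0.021 [ 0.0529 -0.0015 -0.021 ]
bore mouth px(crop) [292.8222 380.9194] mouth width 99.93775264105888
nose w1w6 [ 0.5444 -0.0701  0.0786]
nose w3w6 [ 0.5436 -0.0684  0.0811] bore z 0.07915373337893204
[ 0.5448 -0.0678  0.0851]
```

drive_tool([
  [[0.1,-0.05,0],[0,0,0],0.2],
  [[0.25,0,0],[0,0,0],0.2],
  [[0.25,0,0],[0,0,0],0.2],
  [[0.06,0,0],[0,0,0],0.2],
  [[0,0,0],[0,0,0],0.2],
])

```text
t: 10.7
ee_pos: [0.526, -0.075, 0.055]
eef_rot: [180.0, -0.0, 23.8]
ft_force: [0.0, 0.3, -2.5]
grip_width: 0.38
finger_force: 25.0
```

drive_tool([
  [[0,0,0],[0,0,0],0.2],
  [[0,0,0],[0,0,0],0.2],
])

```text
t: 10.9
ee_pos: [0.5244, -0.0753, 0.0547]
eef_rot: [-180.0, 0.0, 23.7]
ft_force: [-0.4, 0.4, -1.6]
grip_width: 0.385
finger_force: 25.0
```

```bash
python3 snap.py w7; python3 -c "
import cv2
a=cv2.imread('pics/w7.png')[130:280,180:340]
cv2.imwrite('pics/w7c.png',cv2.resize(a,None,fx=4,fy=4,interpolation=cv2.INTER_CUBIC))
"
```

```text
10.9 [ 0.52442288 -0.07534928  0.05465853] [-1.79980153e+02  3.92140493e-02  2.37230843e+01] [-0.3996067   0.40394208 -1.60787285]
```

View pics/w7c.png

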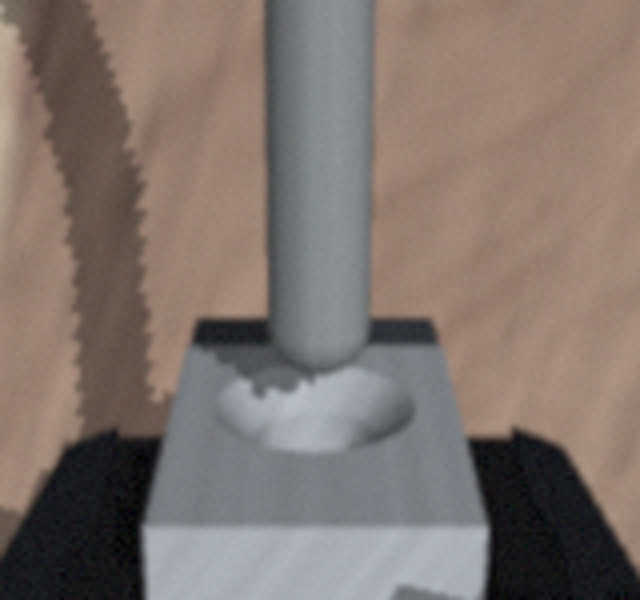

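The crop shows the rod at u≈319 lined up with the bore mouth at (316,407), nose just in front. I'll ease it on in small steps, watching the force.

drive_tool([
  [[0.05,0,0],[0,0,0],0.2],
  [[0.05,0,0],[0,0,0],0.2],
  [[0.04,0,0],[0,0,0],0.2],
  [[0,0,0],[0,0,0],0.2],
])

```text
t: 11.35
ee_pos: [0.5315, -0.0725, 0.0549]
eef_rot: [180.0, -0.0, 23.7]
ft_force: [-1.1, 0.1, -3.0]
grip_width: 0.382
finger_force: 25.0
```

drive_tool([
  [[0.04,0,0],[0,0,0],0.2],
  [[0,0,0],[0,0,0],0.2],
])

```text
t: 11.55
ee_pos: [0.5333, -0.0716, 0.0548]
eef_rot: [-180.0, -0.0, 23.7]
ft_force: [0.6, 0.0, -3.1]
grip_width: 0.382
finger_force: 25.0
```

drive_tool([
  [[0,0,0],[0,0,0],0.2],
])

```text
t: 11.65
ee_pos: [0.5334, -0.0717, 0.0549]
eef_rot: [180.0, -0.0, 23.7]
ft_force: [1.3, -0.7, -3.0]
grip_width: 0.389
finger_force: 25.0
```

drive_tool([
  [[0.04,0,0],[0,0,0],0.2],
  [[0,0,0],[0,0,0],0.2],
])

```text
t: 11.85
ee_pos: [0.535, -0.0709, 0.0549]
eef_rot: [-180.0, 0.0, 23.7]
ft_force: [-0.7, 0.7, -3.0]
grip_width: 0.383
finger_force: 25.0
```

drive_tool([
  [[0.04,0,0],[0,0,0],0.2],
  [[0,0,0],[0,0,0],0.2],
])

```text
t: 12.05
ee_pos: [0.5369, -0.0701, 0.0549]
eef_rot: [180.0, 0.0, 23.7]
ft_force: [-0.9, -0.2, -3.1]
grip_width: 0.383
finger_force: 25.0
```

drive_tool([
  [[0.04,0,0],[0,0,0],0.2],
  [[0,0,0],[0,0,0],0.2],
])

```text
t: 12.25
ee_pos: [0.5388, -0.0693, 0.0549]
eef_rot: [180.0, -0.0, 23.7]
ft_force: [-0.4, -0.6, -2.9]
grip_width: 0.383
finger_force: 25.0
```

drive_tool([
  [[0.05,0,0],[0,0,0],0.2],
  [[0.05,0,0],[0,0,0],0.2],
  [[0,0,0],[0,0,0],0.2],
])

```text
t: 12.55
ee_pos: [0.5437, -0.0672, 0.055]
eef_rot: [180.0, -0.0, 23.7]
ft_force: [-0.3, 0.5, -3.0]
grip_width: 0.383
finger_force: 25.0
```

drive_tool([
  [[0.05,0,0],[0,0,0],0.2],
  [[0.05,0,0],[0,0,0],0.2],
  [[0,0,0],[0,0,0],0.2],
])

```text
t: 12.85
ee_pos: [0.5482, -0.0651, 0.055]
eef_rot: [180.0, -0.0, 23.7]
ft_force: [-0.4, -0.5, -2.5]
grip_width: 0.376
finger_force: 25.0
```

drive_tool([
  [[0.05,0,0],[0,0,0],0.2],
  [[0.05,0,0],[0,0,0],0.2],
  [[0,0,0],[0,0,0],0.2],
])

```text
t: 13.15
ee_pos: [0.5528, -0.0632, 0.055]
eef_rot: [180.0, -0.0, 23.7]
ft_force: [0.6, -0.1, -2.5]
grip_width: 0.386
finger_force: 25.0
```

```bash
cat > ft.py <<'E'
from h import *
F=[];M=[]
for i in range(5):
    grab_frame("wrist");s=sense();F.append(s["ft_force"]);M.append(s["wrist_torque"])
R=Ro.from_euler("xyz",s["eef_rot"],degrees=True)
print(round(s["t"],2),"pos",np.round(s["ee_pos"],4),"rot",np.round(s["eef_rot"],2),"Fw",np.mean(F,0).round(2),"Ftool",R.inv().apply(np.mean(F,0)).round(2),"Mtool",R.inv().apply(np.mean(M,0)).round(3),"sd",np.std(F,0).round(2))
E
python3 ft.py
```

```text
13.4 pos [ 0.5525 -0.0632  0.055 ] rot [-1.800e+02 -2.000e-02  2.372e+01] Fw [ 0.25  0.91 -2.94] Ftool [ 0.6  -0.73  2.94] Mtool [ 0.1   -0.101  0.019] sd [0.17 0.38 0.42]
```

The carriage is on the rod and nearly force-free. Next I'll compute the path round the bend from the fitted pose.

```bash
cat > path.py <<'E'
from h import *
import sys
tip=np.array([.5491,-.0647]);yaw0=23.8
def pose(d,lat=0.):   # d mm from tip inward; lat mm along tool +y correction
    a=np.clip((d-40)/120,0,np.radians(70));f=np.radians(yaw0)
    s1=min(d,40);s3=max(d-40-120*np.radians(70),0)
    x=s1+120*np.sin(a)+s3*np.cos(a);y=120*(1-np.cos(a))+s3*np.sin(a)
    # inward shift in the bend
    w=.5*np.clip((d-28)/24,0,1)*np.clip((198.6-d)/24,0,1)-lat
    x+=-np.sin(a)*w;y+=np.cos(a)*w
    c,s=np.cos(f),np.sin(f);return tip+np.array([c*x-s*y,s*x+c*y])/1e3,yaw0+np.degrees(a)
def near(p):
    g=np.arange(-10,260,.1);return g[np.argmin([np.hypot(*(pose(d)[0]-p)) for d in g])]
def rows(d1,step,lat=0,z=None):
    s=sense();p=np.array(s["ee_pos"]);R=Ro.from_euler("xyz",[180,0,s["eef_rot"][2]],degrees=True)
    d0=near(p[:2]);z=p[2] if z is None else z
    q,y=pose(d0);e=p[:2]-q;ty=np.array([np.sin(np.radians(y)),-np.cos(np.radians(y))]);l0=e@ty*1e3
    print("d0 %.1f lat %.2f yawerr %.2f"%(d0,l0,s["eef_rot"][2]-y),"F",s["ft_force"].round(1))
    n=int(np.ceil((d1-d0)/step));out=[];z0=p[2]
    for k in range(1,n+1):
        d=d0+(d1-d0)*k/n;q,y=pose(d,lat*k/n+l0*(1-k/n)*0);t=np.array([*q,z0+(z-z0)*k/n])
        T=Ro.from_euler("xyz",[180,0,y],degrees=True)
        dl=np.round(R.inv().apply(t-p)/.05,3)+0.;w=np.round(np.degrees((R.inv()*T).as_rotvec()[2])/8,3)
        p=p+R.apply(dl*.05);R=R*Ro.from_rotvec([0,0,np.radians(w*8)])
        out.append([[float(v) for v in dl],[0,0,float(w)],.2])
    for i in range(0,len(out),5): print(str(out[i:i+5]).replace(" ",""))
    print("end",p.round(4))
if __name__=="__main__": rows(*map(float,sys.argv[1:]))
E
python3 -c "
from path import *
for d in (40,113,186.6,220.6,236.6): print(d,pose(d))"
python3 path.py 43 4; cat ft.py >/dev/null
```

```text
40 (array([ 0.5855975 , -0.04832945]), np.float64(23.8))
113 (array([ 0.63933192, -0.00092586]), np.float64(58.65493253712508))
186.6 (array([0.65676018, 0.06916565]), np.float64(93.79634397181557))
220.6 (array([0.65475632, 0.10310745]), np.float64(93.8))
236.6 (array([0.65369594, 0.11907227]), np.float64(93.8))
d0 3.7 lat -0.04 yawerr -0.08 F [ 0.5  0.7 -3.7]
[[[0.078,0.001,0.0],[0,0,-0.011],0.2],[[0.078,0.0,0.0],[0,0,0.0],0.2],[[0.079,0.0,0.0],[0,0,0.0],0.2],[[0.079,0.0,0.0],[0,0,0.0],0.2],[[0.078,0.0,0.0],[0,0,0.0],0.2]]
[[[0.079,0.0,0.0],[0,0,0.0],0.2],[[0.078,-0.002,0.0],[0,0,0.0],0.2],[[0.079,-0.001,0.0],[0,0,0.0],0.2],[[0.079,-0.002,0.0],[0,0,0.0],0.2],[[0.078,-0.002,0.0],[0,0,-0.179],0.2]]
end [ 0.5883 -0.047   0.055 ]
```

drive_tool([
  [[0.08,0,0],[0,0,0],0.2],
  [[0.08,0,0],[0,0,0],0.2],
  [[0.08,0,0],[0,0,0],0.2],
  [[0.08,0,0],[0,0,0],0.2],
])

```text
t: 13.8
ee_pos: [0.5674, -0.0568, 0.0549]
eef_rot: [180.0, 0.0, 23.7]
ft_force: [-1.4, 0.1, -3.4]
grip_width: 0.386
finger_force: 25.0
```

drive_tool([
  [[0.08,0,0],[0,0,0],0.2],
  [[0.08,0,0],[0,0,0],0.2],
  [[0.06,0,0],[0,0,0],0.2],
])

```text
t: 14.1
ee_pos: [0.5775, -0.0523, 0.0549]
eef_rot: [180.0, -0.0, 23.7]
ft_force: [-0.7, -1.0, -3.2]
grip_width: 0.382
finger_force: 25.0
```

```bash
python3 ft.py; python3 path.py 65 3.4
```

```text
14.35 pos [ 0.5772 -0.0522  0.055 ] rot [-1.7999e+02 -3.0000e-02  2.3720e+01] Fw [ 0.21  0.48 -3.11] Ftool [ 0.38 -0.35  3.11] Mtool [ 0.071 -0.073 -0.023] sd [0.59 0.41 0.42]
d0 30.8 lat 0.01 yawerr -0.08 F [ 1.1  0.8 -3.6]
[[[0.063,-0.001,0.0],[0,0,-0.01],0.2],[[0.062,-0.002,0.0],[0,0,-0.0],0.2],[[0.062,-0.001,0.0],[0,0,-0.008],0.2],[[0.062,-0.002,0.0],[0,0,-0.185],0.2],[[0.062,-0.002,0.0],[0,0,-0.186],0.2]]
[[[0.062,-0.002,0.0],[0,0,-0.186],0.2],[[0.062,-0.002,0.0],[0,0,-0.185],0.2],[[0.062,-0.001,0.0],[0,0,-0.186],0.2],[[0.062,-0.001,0.0],[0,0,-0.185],0.2],[[0.062,-0.001,0.0],[0,0,-0.186],0.2]]
[[[0.061,0.0,0.0],[0,0,-0.185],0.2]]
end [ 0.6071 -0.0358  0.055 ]
```

drive_tool([
  [[0.06,0,0],[0,0,0],0.2],
  [[0.06,0,0],[0,0,-0.06],0.2],
  [[0.06,0,0],[0,0,-0.12],0.2],
  [[0.06,0,0],[0,0,-0.18],0.2],
])

```text
t: 14.75
ee_pos: [0.5882, -0.0475, 0.0549]
eef_rot: [-180.0, 0.0, 26.7]
ft_force: [-0.3, 0.1, -3.7]
grip_width: 0.384
finger_force: 25.0
```

drive_tool([
  [[0.06,0,0],[0,0,-0.18],0.2],
  [[0.06,0,0],[0,0,-0.18],0.2],
  [[0.06,0,0],[0,0,-0.18],0.2],
])

```text
t: 15.05
ee_pos: [0.5962, -0.0432, 0.0549]
eef_rot: [180.0, 0.0, 31.0]
ft_force: [-1.4, -0.7, -4.1]
grip_width: 0.382
finger_force: 25.0
```

```bash
python3 ft.py; python3 path.py 75 3.1
```

```text
15.3 pos [ 0.5962 -0.043   0.0549] rot [-1.7999e+02 -3.0000e-02  3.0910e+01] Fw [ 0.4   0.28 -3.6 ] Ftool [ 0.49 -0.03  3.6 ] Mtool [ 0.07  -0.105  0.021] sd [0.28 0.51 0.58]
d0 51.9 lat 0.22 yawerr 1.42 F [ 0.6  0.9 -2.8]
[[[0.058,-0.004,0.0],[0,0,0.006],0.2],[[0.058,0.0,0.0],[0,0,-0.173],0.2],[[0.057,-0.001,0.0],[0,0,-0.172],0.2],[[0.058,-0.001,0.0],[0,0,-0.172],0.2],[[0.057,-0.001,0.0],[0,0,-0.173],0.2]]
[[[0.058,0.0,0.0],[0,0,-0.172],0.2],[[0.057,-0.001,0.0],[0,0,-0.172],0.2],[[0.058,-0.001,0.0],[0,0,-0.173],0.2]]
end [ 0.6149 -0.0296  0.0549]
```

drive_tool([
  [[0.06,0,-0.02],[0,0,0],0.2],
  [[0.06,0,0],[0,0,-0.17],0.2],
  [[0.06,0,0],[0,0,-0.18],0.2],
  [[0.06,0,0],[0,0,-0.18],0.2],
])

```text
t: 15.7
ee_pos: [0.6062, -0.0369, 0.0558]
eef_rot: [-180.0, 0.0, 35.3]
ft_force: [-0.1, -0.6, -3.3]
grip_width: 0.384
finger_force: 25.0
```

drive_tool([
  [[0.06,0,0],[0,0,-0.18],0.2],
  [[0.06,0,0],[0,0,-0.18],0.2],
  [[0.06,0,0],[0,0,-0.18],0.2],
])

```text
t: 16.0
ee_pos: [0.6135, -0.0314, 0.0558]
eef_rot: [-180.0, 0.0, 39.6]
ft_force: [-0.6, -1.2, -4.3]
grip_width: 0.383
finger_force: 25.0
```

```bash
python3 ft.py; python3 path.py 100 3.1
```

```text
16.25 pos [ 0.6135 -0.0312  0.0559] rot [-1.7999e+02 -4.0000e-02  3.9470e+01] Fw [-0.09  0.23 -3.91] Ftool [ 0.07 -0.24  3.91] Mtool [ 0.065 -0.08  -0.01 ] sd [0.27 0.46 0.32]
d0 73.0 lat 0.32 yawerr -0.09 F [-0.1  1.  -3.9]
[[[0.061,-0.007,0.0],[0,0,-0.19],0.2],[[0.059,-0.001,0.0],[0,0,-0.179],0.2],[[0.06,-0.001,0.0],[0,0,-0.179],0.2],[[0.06,0.0,0.0],[0,0,-0.179],0.2],[[0.06,-0.001,0.0],[0,0,-0.179],0.2]]
[[[0.059,-0.001,0.0],[0,0,-0.18],0.2],[[0.06,-0.001,0.0],[0,0,-0.179],0.2],[[0.06,0.0,0.0],[0,0,-0.179],0.2],[[0.06,-0.001,0.0],[0,0,-0.179],0.2]]
end [ 0.632  -0.0116  0.0559]
```

drive_tool([
  [[0.03,0,0.03],[0,0,-0.09],0.2],
  [[0.03,0,0.02],[0,0,-0.09],0.2],
  [[0,0,0],[0,0,0],0.2],
])

```text
t: 16.55
ee_pos: [0.6159, -0.0295, 0.0534]
eef_rot: [180.0, -0.0, 40.9]
ft_force: [-0.5, 0.3, -2.3]
grip_width: 0.384
finger_force: 25.0
```

```bash
python3 ft.py; python3 path.py 100 3.1
```

```text
16.8 pos [ 0.6159 -0.0296  0.0536] rot [ 1.7999e+02 -2.0000e-02  4.0910e+01] Fw [-0.13  0.04 -2.47] Ftool [-0.08 -0.11  2.47] Mtool [ 0.104 -0.101 -0.013] sd [0.44 0.73 0.19]
d0 75.8 lat 0.59 yawerr 0.02 F [ 0.3 -0.8 -2.5]
[[[0.061,-0.013,0.0],[0,0,-0.178],0.2],[[0.06,0.0,0.0],[0,0,-0.181],0.2],[[0.061,-0.001,0.0],[0,0,-0.18],0.2],[[0.06,-0.001,0.0],[0,0,-0.181],0.2],[[0.06,-0.001,0.0],[0,0,-0.18],0.2]]
[[[0.06,0.0,0.0],[0,0,-0.181],0.2],[[0.061,-0.001,0.0],[0,0,-0.18],0.2],[[0.06,-0.001,0.0],[0,0,-0.181],0.2]]
end [ 0.632  -0.0116  0.0536]
```

drive_tool([
  [[0.06,-0.01,0.01],[0,0,-0.18],0.2],
  [[0.06,0,0],[0,0,-0.18],0.2],
  [[0.06,0,0],[0,0,-0.18],0.2],
  [[0.06,0,0],[0,0,-0.18],0.2],
])

```text
t: 17.2
ee_pos: [0.6245, -0.0209, 0.053]
eef_rot: [180.0, -0.0, 46.8]
ft_force: [-1.1, 0.4, -2.9]
grip_width: 0.384
finger_force: 25.0
```

drive_tool([
  [[0.06,0,0],[0,0,-0.18],0.2],
  [[0.06,0,0],[0,0,-0.18],0.2],
  [[0.06,0,0],[0,0,-0.18],0.2],
  [[0.06,0,0],[0,0,-0.18],0.2],
])

```text
t: 17.6
ee_pos: [0.6322, -0.0118, 0.0529]
eef_rot: [180.0, -0.0, 52.6]
ft_force: [0.7, -0.6, -2.4]
grip_width: 0.384
finger_force: 25.0
```

```bash
python3 ft.py; python3 path.py 124 3.1
```

```text
17.85 pos [ 0.632  -0.0121  0.0529] rot [-180.      0.     52.43] Fw [ 0.    0.33 -1.62] Ftool [ 0.26 -0.2   1.62] Mtool [ 0.055 -0.093  0.007] sd [0.77 0.26 0.5 ]
d0 99.6 lat 0.25 yawerr 0.18 F [-0.5  0.3 -1.5]
[[[0.06,-0.006,0.0],[0,0,-0.16],0.2],[[0.061,0.0,0.0],[0,0,-0.182],0.2],[[0.061,-0.001,0.0],[0,0,-0.182],0.2],[[0.061,-0.001,0.0],[0,0,-0.182],0.2],[[0.06,-0.001,0.0],[0,0,-0.182],0.2]]
[[[0.061,0.0,0.0],[0,0,-0.182],0.2],[[0.061,-0.001,0.0],[0,0,-0.182],0.2],[[0.061,-0.001,0.0],[0,0,-0.182],0.2]]
end [0.6446 0.0087 0.0529]
```

drive_tool([
  [[0.06,-0.01,-0.01],[0,0,-0.16],0.2],
  [[0.06,0,0],[0,0,-0.18],0.2],
  [[0.06,0,0],[0,0,-0.18],0.2],
  [[0.06,0,0],[0,0,-0.18],0.2],
])

```text
t: 18.25
ee_pos: [0.6387, -0.0018, 0.0534]
eef_rot: [180.0, 0.0, 58.2]
ft_force: [0.3, -0.8, -2.0]
grip_width: 0.383
finger_force: 25.0
```

drive_tool([
  [[0.06,0,0],[0,0,-0.18],0.2],
  [[0.06,0,0],[0,0,-0.18],0.2],
  [[0.06,0,0],[0,0,-0.18],0.2],
  [[0.06,0,0],[0,0,-0.18],0.2],
])

```text
t: 18.65
ee_pos: [0.6447, 0.0087, 0.0534]
eef_rot: [180.0, -0.0, 63.9]
ft_force: [0.1, 0.4, -2.0]
grip_width: 0.387
finger_force: 25.0
```

```bash
python3 ft.py; python3 path.py 148 3.1
```

```text
18.9 pos [0.6446 0.0085 0.0534] rot [180.    -0.    63.79] Fw [ 0.27  0.15 -2.26] Ftool [0.25 0.17 2.26] Mtool [ 0.034 -0.075 -0.026] sd [0.49 0.49 0.27]
d0 123.8 lat 0.06 yawerr -0.02 F [-0.3 -0.4 -2.7]
[[[0.06,-0.002,0.0],[0,0,-0.183],0.2],[[0.06,-0.001,0.0],[0,0,-0.18],0.2],[[0.061,-0.001,0.0],[0,0,-0.181],0.2],[[0.06,0.0,0.0],[0,0,-0.181],0.2],[[0.06,-0.001,0.0],[0,0,-0.18],0.2]]
[[[0.06,-0.001,0.0],[0,0,-0.181],0.2],[[0.061,-0.001,0.0],[0,0,-0.18],0.2],[[0.06,0.0,0.0],[0,0,-0.181],0.2]]
end [0.6529 0.0311 0.0534]
```

drive_tool([
  [[0.06,0,0],[0,0,-0.18],0.2],
  [[0.06,0,0],[0,0,-0.18],0.2],
  [[0.06,0,0],[0,0,-0.18],0.2],
  [[0.06,0,0],[0,0,-0.18],0.2],
])

```text
t: 19.3
ee_pos: [0.6495, 0.0197, 0.0534]
eef_rot: [180.0, -0.0, 69.7]
ft_force: [-0.2, -0.5, -1.5]
grip_width: 0.388
finger_force: 25.0
```

drive_tool([
  [[0.06,0,0],[0,0,-0.18],0.2],
  [[0.06,0,0],[0,0,-0.18],0.2],
  [[0.06,0,0],[0,0,-0.18],0.2],
  [[0.06,0,0],[0,0,-0.18],0.2],
])

```text
t: 19.7
ee_pos: [0.6533, 0.031, 0.0534]
eef_rot: [-180.0, -0.0, 75.4]
ft_force: [-0.3, -0.4, -1.2]
grip_width: 0.384
finger_force: 25.0
```

```bash
python3 ft.py; python3 path.py 172 3.1
```

```text
19.95 pos [0.6532 0.0307 0.0534] rot [-180.      0.     75.31] Fw [-0.22 -0.04 -1.59] Ftool [-0.09 -0.2   1.59] Mtool [ 0.063 -0.101  0.005] sd [0.27 0.42 0.29]
d0 147.8 lat 0.33 yawerr 0.04 F [-0.5 -0.7 -2.1]
[[[0.061,-0.007,0.0],[0,0,-0.175],0.2],[[0.06,-0.001,0.0],[0,0,-0.181],0.2],[[0.06,-0.001,0.0],[0,0,-0.18],0.2],[[0.061,-0.001,0.0],[0,0,-0.181],0.2],[[0.06,0.0,0.0],[0,0,-0.18],0.2]]
[[[0.06,-0.001,0.0],[0,0,-0.181],0.2],[[0.06,-0.001,0.0],[0,0,-0.18],0.2],[[0.061,-0.001,0.0],[0,0,-0.181],0.2]]
end [0.6566 0.0546 0.0534]
```

drive_tool([
  [[0.06,-0.01,-0.01],[0,0,-0.18],0.2],
  [[0.06,0,0],[0,0,-0.18],0.2],
  [[0.06,0,0],[0,0,-0.18],0.2],
  [[0.06,0,0],[0,0,-0.18],0.2],
])

```text
t: 20.35
ee_pos: [0.6554, 0.0428, 0.0539]
eef_rot: [180.0, 0.0, 81.2]
ft_force: [0.4, -0.1, -2.7]
grip_width: 0.378
finger_force: 25.0
```

drive_tool([
  [[0.06,0,0],[0,0,-0.18],0.2],
  [[0.06,0,0],[0,0,-0.18],0.2],
  [[0.06,0,0],[0,0,-0.18],0.2],
  [[0.06,0,0],[0,0,-0.18],0.2],
])

```text
t: 20.75
ee_pos: [0.6567, 0.0548, 0.0539]
eef_rot: [-180.0, -0.0, 87.0]
ft_force: [0.7, -0.5, -1.4]
grip_width: 0.386
finger_force: 25.0
```

```bash
python3 ft.py; python3 path.py 205 4
```

```text
21.0 pos [0.6567 0.0545 0.0539] rot [-180.      0.     86.84] Fw [-0.34 -0.33 -1.84] Ftool [-0.35 -0.32  1.84] Mtool [ 0.062 -0.051  0.005] sd [0.27 0.23 0.27]
d0 171.9 lat 0.10 yawerr 0.06 F [ 0.1 -0.2 -1.6]
[[[0.073,-0.003,0.0],[0,0,-0.212],0.2],[[0.073,0.001,0.0],[0,0,-0.219],0.2],[[0.073,0.0,0.0],[0,0,-0.22],0.2],[[0.074,0.001,0.0],[0,0,-0.219],0.2],[[0.073,0.001,0.0],[0,0,-0.0],0.2]]
[[[0.074,0.002,0.0],[0,0,-0.0],0.2],[[0.074,0.001,0.0],[0,0,-0.0],0.2],[[0.073,0.001,0.0],[0,0,-0.0],0.2],[[0.074,0.0,0.0],[0,0,-0.0],0.2]]
end [0.6558 0.0876 0.0539]
```

drive_tool([
  [[0.07,0,0],[0,0,-0.21],0.2],
  [[0.07,0,0],[0,0,-0.22],0.2],
  [[0.07,0,0],[0,0,-0.22],0.2],
  [[0.07,0,0],[0,0,-0.22],0.2],
])

```text
t: 21.4
ee_pos: [0.6569, 0.0688, 0.0539]
eef_rot: [180.0, -0.0, 94.0]
ft_force: [-1.0, 0.0, -2.6]
grip_width: 0.385
finger_force: 25.0
```

drive_tool([
  [[0.07,0,0],[0,0,0],0.2],
  [[0.07,0,0],[0,0,0],0.2],
  [[0.07,0,0],[0,0,0],0.2],
  [[0.07,0,0],[0,0,0],0.2],
  [[0.06,0,0],[0,0,0],0.2],
])

```text
t: 21.9
ee_pos: [0.6557, 0.0858, 0.0539]
eef_rot: [-180.0, -0.0, 93.8]
ft_force: [0.7, 1.1, -1.0]
grip_width: 0.381
finger_force: 25.0
```

```bash
python3 ft.py; python3 path.py 212 4
```

```text
22.15 pos [0.6557 0.0854 0.0539] rot [-1.80e+02  1.00e-02  9.38e+01] Fw [-0.45 -0.39 -2.4 ] Ftool [-0.36 -0.48  2.4 ] Mtool [ 0.061 -0.077  0.004] sd [0.39 0.44 0.15]
d0 202.9 lat -0.22 yawerr 0.00 F [-0.3 -0.8 -2.6]
[[[0.061,0.004,0.0],[0,0,0.0],0.2],[[0.061,0.0,0.0],[0,0,0.0],0.2],[[0.061,0.0,0.0],[0,0,0.0],0.2]]
end [0.6553 0.0945 0.0539]
```

drive_tool([
  [[0.06,0,0],[0,0,0],0.2],
  [[0.06,0,0],[0,0,0],0.2],
  [[0.06,0,0],[0,0,0],0.2],
  [[0,0,0],[0,0,0],0.2],
])

```text
t: 22.55
ee_pos: [0.6551, 0.0949, 0.0539]
eef_rot: [180.0, -0.0, 93.8]
ft_force: [0.5, -0.5, -0.8]
grip_width: 0.381
finger_force: 25.0
```

drive_tool([
  [[0.03,0,0],[0,0,0],0.2],
  [[0,0,0],[0,0,0],0.2],
])

```text
t: 22.75
ee_pos: [0.655, 0.0961, 0.0539]
eef_rot: [180.0, -0.0, 93.8]
ft_force: [-0.3, 0.4, -0.9]
grip_width: 0.382
finger_force: 25.0
```

drive_tool([
  [[0.02,0,0],[0,0,0],0.2],
  [[0,0,0],[0,0,0],0.2],
])

```text
t: 22.95
ee_pos: [0.655, 0.097, 0.0539]
eef_rot: [-180.0, -0.0, 93.8]
ft_force: [0.8, 0.0, -1.8]
grip_width: 0.383
finger_force: 25.0
```

drive_tool([
  [[0.02,0,0],[0,0,0],0.2],
  [[0,0,0],[0,0,0],0.2],
])

```text
t: 23.15
ee_pos: [0.6549, 0.098, 0.0539]
eef_rot: [-180.0, -0.0, 93.8]
ft_force: [-0.1, -0.0, -1.5]
grip_width: 0.381
finger_force: 25.0
```

```bash
python3 ft.py
```

```text
23.4 pos [0.6549 0.0979 0.0539] rot [-180.     0.    93.8] Fw [ 0.4   0.19 -1.54] Ftool [0.16 0.41 1.54] Mtool [ 0.067 -0.055  0.015] sd [0.44 0.36 0.22]
```

drive_tool([
  [[0.02,0,0],[0,0,0],0.2],
  [[0,0,0],[0,0,0],0.2],
])

```text
t: 23.6
ee_pos: [0.6548, 0.099, 0.0539]
eef_rot: [180.0, -0.0, 93.8]
ft_force: [-0.2, 0.0, -0.7]
grip_width: 0.385
finger_force: 25.0
```

drive_tool([
  [[0.02,0,0],[0,0,0],0.2],
  [[0,0,0],[0,0,0],0.2],
])

```text
t: 23.8
ee_pos: [0.6548, 0.1001, 0.0539]
eef_rot: [180.0, -0.0, 93.8]
ft_force: [0.4, -0.8, -1.3]
grip_width: 0.384
finger_force: 25.0
```

drive_tool([
  [[0.01,0,0],[0,0,0],0.2],
  [[0,0,0],[0,0,0],0.2],
])

```text
t: 24.0
ee_pos: [0.6547, 0.1005, 0.0539]
eef_rot: [-180.0, 0.0, 93.8]
ft_force: [-1.2, -0.5, -1.4]
grip_width: 0.383
finger_force: 25.0
```

drive_tool([
  [[0.01,0,0],[0,0,0],0.2],
  [[0,0,0],[0,0,0],0.2],
])

```text
t: 24.2
ee_pos: [0.6547, 0.101, 0.0539]
eef_rot: [-180.0, 0.0, 93.8]
ft_force: [-0.1, 0.0, -1.7]
grip_width: 0.383
finger_force: 25.0
```

drive_tool([
  [[0.01,0,0],[0,0,0],0.2],
  [[0,0,0],[0,0,0],0.2],
])

```text
t: 24.4
ee_pos: [0.6547, 0.1013, 0.0539]
eef_rot: [180.0, 0.0, 93.8]
ft_force: [-0.3, -0.5, -2.0]
grip_width: 0.385
finger_force: 25.0
```

drive_tool([
  [[0.01,0,0],[0,0,0],0.2],
  [[0,0,0],[0,0,0],0.2],
])

```text
t: 24.6
ee_pos: [0.6547, 0.1014, 0.0539]
eef_rot: [-180.0, 0.0, 93.8]
ft_force: [-0.1, -3.2, -2.0]
grip_width: 0.388
finger_force: 25.0
```

drive_tool([
  [[0.01,0,0],[0,0,0],0.2],
  [[0,0,0],[0,0,0],0.2],
])

```text
t: 24.8
ee_pos: [0.6547, 0.1013, 0.0539]
eef_rot: [-180.0, 0.1, 93.8]
ft_force: [-0.7, -4.8, -1.6]
grip_width: 0.383
finger_force: 25.0
```

```bash
python3 ft.py
```

```text
25.05 pos [0.6547 0.1014 0.0539] rot [-1.7999e+02  8.0000e-02  9.3790e+01] Fw [ 0.06 -4.9  -1.35] Ftool [-4.89 -0.26  1.36] Mtool [ 0.105 -0.815  0.075] sd [0.41 0.61 0.18]
```

drive_tool([
  [[0.01,0,0],[0,0,0],0.2],
  [[0,0,0],[0,0,0],0.2],
])

```text
t: 25.25
ee_pos: [0.6547, 0.1014, 0.0539]
eef_rot: [-180.0, 0.1, 93.8]
ft_force: [0.4, -6.5, -1.5]
grip_width: 0.381
finger_force: 25.0
```

```bash
python3 ft.py
```

```text
25.5 pos [0.6546 0.1014 0.0539] rot [-1.7999e+02  1.1000e-01  9.3790e+01] Fw [ 0.36 -6.3  -1.21] Ftool [-6.31 -0.06  1.22] Mtool [ 0.082 -1.049  0.101] sd [0.4  0.45 0.46]
```

drive_tool([
  [[0.012,0,0],[0,0,0],0.2],
  [[0,0,0],[0,0,0],0.2],
  [[0,0,0],[0,0,0],0.2],
])

```text
t: 25.8
ee_pos: [0.6546, 0.1014, 0.0539]
eef_rot: [-180.0, 0.2, 93.8]
ft_force: [-0.6, -8.2, -1.6]
grip_width: 0.381
finger_force: 25.0
```

```bash
python3 ft.py
```

```text
26.05 pos [0.6546 0.1014 0.0539] rot [-1.7998e+02  1.6000e-01  9.3790e+01] Fw [ 0.13 -7.92 -1.15] Ftool [-7.9  -0.39  1.18] Mtool [ 0.103 -1.301  0.132] sd [0.37 0.67 0.61]
```

Pressed at about 8 N and held for over 0.5 s. Next I'll ease off to a light touch, open, and lift clear.

drive_tool([
  [[-0.012,0,0],[0,0,0],0.2],
  [[-0.012,0,0],[0,0,0],0.2],
  [[-0.01,0,0],[0,0,0],0.2],
  [[0,0,0],[0,0,0],0.2],
])

```text
t: 26.45
ee_pos: [0.6547, 0.1014, 0.0539]
eef_rot: [-180.0, 0.0, 93.8]
ft_force: [0.0, -5.1, -1.5]
grip_width: 0.382
finger_force: 25.0
```

```bash
python3 ft.py
```

```text
26.7 pos [0.6546 0.1014 0.0539] rot [-1.7999e+02  4.0000e-02  9.3810e+01] Fw [ 0.22 -5.46 -1.36] Ftool [-5.46 -0.14  1.36] Mtool [ 0.1   -0.897  0.067] sd [0.51 0.43 0.34]
```

drive_tool([
  [[-0.01,0,0],[0,0,0],0.2],
  [[-0.01,0,0],[0,0,0],0.2],
  [[0,0,0],[0,0,0],0.2],
  [[0,0,0],[0,0,0],0.2],
])

```text
t: 27.1
ee_pos: [0.6547, 0.1013, 0.0539]
eef_rot: [180.0, -0.0, 93.8]
ft_force: [-0.5, -1.9, -1.4]
grip_width: 0.386
finger_force: 25.0
```

```bash
python3 ft.py
```

```text
27.35 pos [0.6547 0.1013 0.0539] rot [ 1.800e+02 -3.000e-02  9.381e+01] Fw [ 0.41 -0.46 -1.85] Ftool [-0.49  0.38  1.85] Mtool [ 0.074 -0.149 -0.005] sd [0.24 0.35 0.31]
```

drive_tool([
  [[0.012,0,0],[0,0,0],0.2],
  [[0,0,0],[0,0,0],0.2],
  [[0,0,0],[0,0,0],0.2],
])

```text
t: 27.65
ee_pos: [0.6547, 0.1014, 0.0539]
eef_rot: [-180.0, 0.0, 93.8]
ft_force: [-0.1, -1.7, -1.3]
grip_width: 0.387
finger_force: 25.0
```

drive_tool([
  [[0,0,0],[0,0,0],0.2],
  [[0,0,0],[0,0,0],0.2],
  [[0,0,0],[0,0,0],0.42],
  [[0,0,0],[0,0,0],0.5],
  [[0,0,0],[0,0,0],0.6],
], newtons=4)

```text
t: 28.15
ee_pos: [0.655, 0.1017, 0.0543]
eef_rot: [180.0, -0.0, 93.8]
ft_force: [1.0, -0.5, -0.4]
grip_width: 0.569
finger_force: 0.0
```

drive_tool([
  [[0,0,0],[0,0,0],0.65],
  [[0,0,0],[0,0,0],0.65],
  [[0,0,0],[0,0,0],0.65],
  [[0,0,0],[0,0,0],0.65],
])

```text
t: 28.55
ee_pos: [0.6547, 0.1015, 0.0539]
eef_rot: [180.0, -0.0, 93.8]
ft_force: [0.5, -0.0, -0.5]
grip_width: 0.648
finger_force: 0.0
```

```bash
python3 ft.py; python3 snap.py w8; python3 -c "
import cv2
a=cv2.imread('pics/w8.png')[80:384,100:420]
cv2.imwrite('pics/w8c.png',cv2.resize(a,None,fx=1.9,fy=1.9,interpolation=cv2.INTER_CUBIC))"
```

```text
28.8 pos [0.6546 0.1014 0.0539] rot [-180.     0.    93.8] Fw [ 0.29 -0.19  0.12] Ftool [-0.21  0.28 -0.12] Mtool [ 0.056 -0.076 -0.015] sd [0.5  0.53 0.48]
28.8 [0.65464684 0.10141972 0.05387584] [-1.79996459e+02  1.51787901e-04  9.37980330e+01] [ 1.05348544 -0.53497408  0.49815363]
```

View pics/w8c.png

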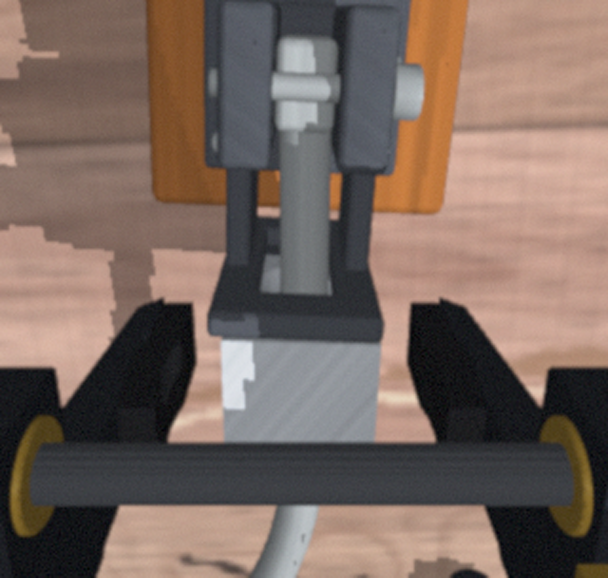

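The carriage (top at (300,390)) sits against the stop plate (row 325), hanging upright with both fingers clear. I'll lift straight up and check its pose.

drive_tool([
  [[0,0,-0.2],[0,0,0],0.65],
  [[0,0,-0.4],[0,0,0],0.65],
  [[0,0,-0.5],[0,0,0],0.65],
  [[0,0,-0.5],[0,0,0],0.65],
  [[0,0,-0.5],[0,0,0],0.65],
])

```text
t: 29.35
ee_pos: [0.6548, 0.1014, 0.1607]
eef_rot: [180.0, -0.0, 93.8]
ft_force: [0.5, 0.1, 0.3]
grip_width: 0.647
finger_force: 0.0
```

drive_tool([
  [[-0.5,0,-0.4],[0,0,0],0.65],
  [[-0.5,0,0],[0,0,0],0.65],
  [[0,0,0],[0,0,0],0.65],
  [[0,0,0],[0,0,0],0.65],
  [[0,0,0],[0,0,0],0.65],
])

```text
t: 29.85
ee_pos: [0.6575, 0.0522, 0.1786]
eef_rot: [-179.9, -0.0, 93.8]
ft_force: [0.0, 0.1, -0.2]
grip_width: 0.649
finger_force: 0.0
```

```bash
python3 snap.py w9; python3 - <<'E'
from h import *
a=cv2.imread("pics/w9.png");k=cv2.resize(a[20:260,110:410],None,fx=2,fy=2,interpolation=cv2.INTER_CUBIC);cv2.imwrite("pics/w9c.png",k)
E
```

```text
29.85 [0.65751895 0.0522254  0.1785502 ] [-1.79947253e+02 -3.23649666e-02  9.38044229e+01] [ 0.01552098  0.08812092 -0.22642087]
```

View pics/w9c.png

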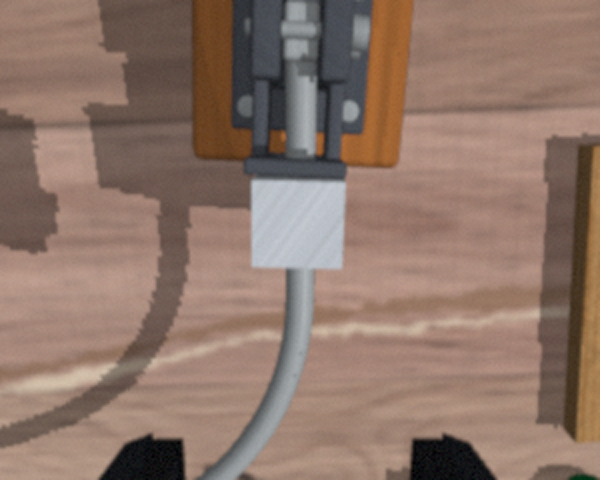

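The carriage (250–345, 180–268) sits flush against the stop plate on the rod, and the robot is clear of it. I'll hand the job in.

```bash
python3 -c "
from workcell import *
print(close_job())"
```

```text
the job is handed in; nothing more can be done
None
```

The largest carriage is on the rod and resting against the stop plate: it was pressed home at about 8 N and released at about 29 s, forces stayed under 15 N at every reading, and no bystander was handled. I handed the job in but got no verdict back.

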